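# Hang a steel hook-on bin in the slat panel

## Robot

A 6-joint arm with a two-finger parallel gripper is mounted at the origin on a cart in front of the work surface, level with it; the furniture and walls round the work are solid. World frame = base frame: x ahead of the robot, y to its left, z up, the work surface at z = 0. Lengths are in m, angles in rad, forces in N, time in s.
With the tool pointing down it reaches from about 0.35 to 0.975 m from the base axis. Payload 4.9 kg.
Tool frame: the origin (TCP) lies at the very end of the fingers, on their centre line; the grasp point (between the pads) lies 19 mm behind it; z points along the fingers, y is the line along which they close (so a half turn about z gives the same grasp; the last joint's range is limited). The gripper opens to 85 mm and grips with 20 to 120 N. Pads are 22 mm wide; open, the fingers measure 114 mm over their backs; the gripper's body (76 mm by 85 mm) begins 54 mm behind the grasp point. The pads swing forward as they close: fully open they stand 13 mm farther back than shut.
Start: joints at [-1.254, 0.053, 1.613, -0, 1.476, -0.119], TCP at [0.264, -0.567, 0.231] pointing down, gripper open.
Joint ranges: [-3.01, 3.01], [-1.01, 2.22], [0.06, 2.58], [-1.02, 4.17], [0.09, 2.62], [-3.14, 3.14]. Speed limits (rad/s): [2.57, 2.57, 3.14, 3.14, 3.14, 3.14].

## Interface

Orientations are given as a rotation vector (axis times angle).
In Python, from station import ctrl, imaging gives the robot as it stands.
- The arm moves only by the tool play_rows, never from a script. Its argument "series" is a list of rows, each a list of 3 entries, a list of its own where there are three numbers: the opening, from 0 (shut) to 1 (fully open), then the shift along the tool's x, y, z each as a share of 0.05 m, from -1 to 1, then the turn, a rotation vector about the tool's x, y, z each as a share of 8 degrees, from -1 to 1. In form: [[grip, [dx, dy, dz], [ax, ay, az]], ...]. A call has 1 to 8 rows; each row shifts and turns the commanded pose from where the row before left it, along the tool's axes as they then stand; what a row does not reach is not made up. A row lasts 1/8 s, in which the tool goes at most 62.5 mm and 10.7 degrees, less where a joint would pass 70% of its speed; a pose out of reach is approached as far as the arm can. A call with a number of a shift or a turn outside -1 to 1 is refused whole. A call with a gripper value outside its range is refused whole. The fingers move at their own pace and stop on an object; "force" is the grip in N (left out, the last holds). Time passes only in rows, so rows that do not move let the fingers close. It gives the time, the measured TCP pose, the force, the opening and the grip force at its end, in the units of the state.
- ctrl.get_obs(): the state, without advancing time (a new reading comes with each control period).
- imaging.get_image(name): name is "scene" or "top" or "wrist"; returns a dict with "color" (384x512x3 uint8, blue, green, red), "fx", "fy", "cx", "cy" (pixels), "extrinsics" (4x4, takes a point from world to camera coordinates); the wrist camera has in their place "hand_eye" (4x4, takes a point from camera to tool coordinates, whose origin is the TCP and whose axes are the flange's). Camera axes: x right, y down, z forward; pixel columns grow to the right and rows downward; lengths in m; the calibration is good to about 2 mm. A picture is of the moment at which its call begins: read the wrist's pose just before it. There is no depth.
- ctrl.finish_job(): hands the job in; it is judged then, once.
The state is a dict: "t": time; "q": joint angles; "dq": joint speeds; "effort": joint torques, N m; "tool_pos": TCP position; "tool_rot": TCP orientation; "contact_force": force on the tool from outside, world axes, zero at the start; "wrist_torque": the same for the moment, N m; "opening": finger opening in m; "grip_force": force on a finger pad.
Only numpy, scipy, OpenCV 4.12 (cv2) and the standard library are available. Lean on these libraries where they do the work, as an engineer would, in place of code of your own. Each camera call takes 0.05 s, during which the arm holds its last target. There are 200 camera calls.

## Task

Hang the small open steel bin on the slatted wooden panel: tilt its front up, slip the hook tongue at its back through the upper groove, then rotate the bin down until it hangs level with its hook fully seated and its back against the panel. Let go of it, and do not disturb the jars and the mug beside the work.

Things in the scene. Friction and masses are not known exactly. Their poses are not given: they have to be found in the camera images.
- bin: Open sheet-steel bin, 0.16 kg, standing on the worktop; box 90 deep (x) x 56 wide (y) x 55 high (z) mm, low front wall 36 mm. Origin: centre of its underside; x runs from the low front to the back, z up. Its flat sides, 56 mm apart, can be gripped. From the top of its back (x=45) a 40 mm wide strip hook runs back, then up; see hook_seat and tongue_tip.
- hook_seat (a point): Where the underside of the hook's neck meets the bin's back, mid width (bin frame [45,0,55] mm); axes as the bin's. The neck is 4 mm thick and runs back from here, 9.5 mm to the tongue.
- tongue_tip (a point): Middle of the upper edge of the hook's upright tongue (bin frame [56.5,0,89] mm); axes as the bin's. The tongue is a flat strip 40 mm wide, 4 mm thick (bin x 54.5 to 58.5), standing from bin z 55 to 89 mm.
- panel: Fixed slatted panel, 240 wide (y), 167 mm tall, open at the back: three level wooden slats, 6 mm thick, z 12-41, 65-125, 149-167 mm, on dark uprights behind their ends (y +-104 to 120). Origin on the worktop below the middle of the front face (x=0), which looks to -x, to the robot; +x into the panel, z up. Feet reach 10 mm in front. The lower opening is too low for the bin.
- groove_lip (a point): Front edge of the lower lip of the upper groove (24 mm high opening, panel z 125 to 149), mid width; panel frame [0,0,125] mm, axes as the panel's. Once hung, hook_seat rests here (up to 80 mm left or right will do), neck on the lip, tongue up behind the top slat, bin's back on the middle slat.
- spice_jar: Bystander: spice jar with a red lid, 45 mm across, 106 mm tall, loose. Origin at the centre of its underside.
- mustard: Bystander: glass mustard jar, 64 mm across, 109 mm tall, loose. Origin at the centre of its underside.
- mug: Bystander: white mug with a pinkish band, 80 mm across plus handle, 101 mm tall, loose. Origin at the centre of its underside.
Things that resemble listed ones, but are neither listed nor needed, are in the scene too. What is shaped like the bin but turquoise is not meant.

How it is judged:
By the outcome, as a careful person would: the job done as asked, in the order asked, and still so for the second after the job is handed in, with the robot touching nothing.
It also fails if it takes over 45 s, if anything falls off the work surface, if the arm or the gripper's body presses on something with over 40 N, if the wrist force passes 120 N, or if a joint passes its speed limit or range.

## Working session

There is one attempt and no reset: what is moved stays moved. The work goes in short steps, Python scripts to look and compute and a tool call to move; the robot and the scene stay as the last step left them, time stands still between calls to the robot, and variables do not carry over. Pictures are saved under pics/ and viewed, at most 10 in all, crops included, and the job is handed in when it is done.

Besides the shell and the picture viewer there is one more tool, called after "Emit:" by a JSON object that holds its "method" and its "body". play_rows: Moves the arm, as the interface text tells. Shift numbers are shares of 0.05 m and turn numbers shares of 8 degrees, none past 1 either way. Its arguments: {"type":"object","properties":{"series":{"type":"array"},"force":{"type":"number"}},"required":["series"]}

```bash
mkdir -p pics; python3 - <<'E'
from station import ctrl, imaging
import cv2, numpy as np
o=ctrl.get_obs(); print({k:np.round(v,3).tolist() for k,v in o.items()})
for n in("scene","top"):
    r=imaging.get_image(n); cv2.imwrite(f"pics/{n}0.png",r["color"]); print(n,r["fx"],r["fy"],r["cx"],r["cy"],np.round(r["extrinsics"],4).tolist())
r=imaging.get_image("wrist"); print(np.round(r["hand_eye"],4).tolist(),r["fx"]);cv2.imwrite("pics/w0.png",r["color"])
E
```

```text
{'t': 0.0, 'q': [-1.254, 0.053, 1.614, 0.0, 1.476, -0.119], 'dq': [-0.001, -0.001, 0.0, -0.001, -0.001, -0.0], 'effort': [0.001, -39.367, -37.018, -0.0, 0.007, -0.0], 'tool_pos': [0.264, -0.566, 0.23], 'tool_rot': [-3.065, -0.679, 0.0], 'contact_force': [-0.978, -0.364, 0.314], 'wrist_torque': [-0.029, -0.014, -0.005], 'grip_force': 0.0, 'opening': 0.085}
scene 376.0824239307776 376.0824239307776 246.69933468187324 189.2050564870537 [[-0.5242, -0.8512, -0.0264, 0.5148], [-0.3192, 0.2251, -0.9206, 0.2493], [0.7895, -0.4741, -0.3897, 0.8145], [0.0, 0.0, 0.0, 1.0]]
top 371.1331187245261 371.1331187245261 259.3219014990595 189.5280797520018 [[0.0057, -0.9999, 0.0084, 0.2305], [-0.9992, -0.0061, -0.0386, 0.5913], [0.0387, -0.0082, -0.9992, 1.1561], [0.0, 0.0, 0.0, 1.0]]
[[0.0002, -0.945, -0.3271, 0.0842], [1.0, 0.0003, -0.0004, -0.0003], [0.0005, -0.3271, 0.945, -0.1431], [0.0, 0.0, 0.0, 1.0]] 326.1377389639659
```

View pics/scene0.png

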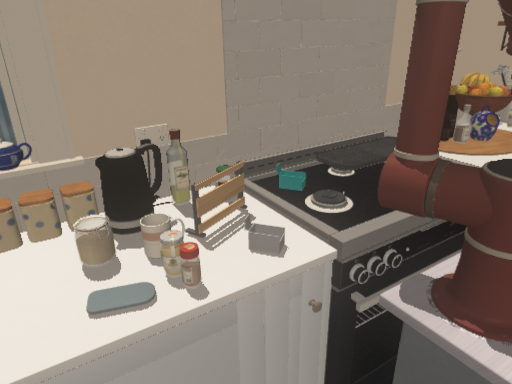

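View pics/top0.png

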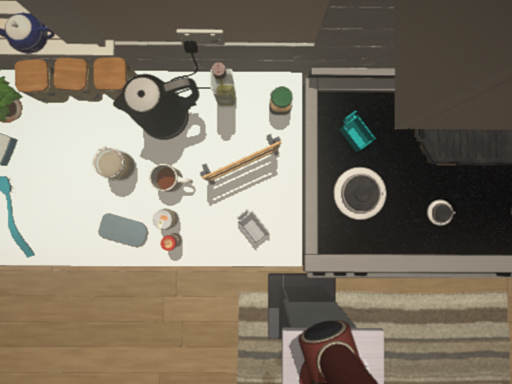

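The grey steel bin is at scene (267,238) and top (253,229). The lookalike at scene (292,180) and top (358,131) is turquoise, so it is excluded. The panel runs from (205,178) to (280,143) in top. I'll confirm these in an enlarged crop.

```bash
python3 - <<'E'
import cv2, numpy as np
t=cv2.imread("pics/top0.png")[125:255,195:295]; s=cv2.imread("pics/scene0.png")[155:265,180:300]
t=cv2.resize(t[:],None,fx=4,fy=4,interpolation=2); s=cv2.resize(s,None,fx=4,fy=4,interpolation=2)
print(t.shape,s.shape)
c=np.zeros((520,800,3),np.uint8); c[:520,:400]=t; c[:440,400:]=s[:,:400]; 
cv2.imwrite("pics/crop0.png",c)
E
```

```text
(520, 400, 3) (440, 480, 3)
```

View pics/crop0.png

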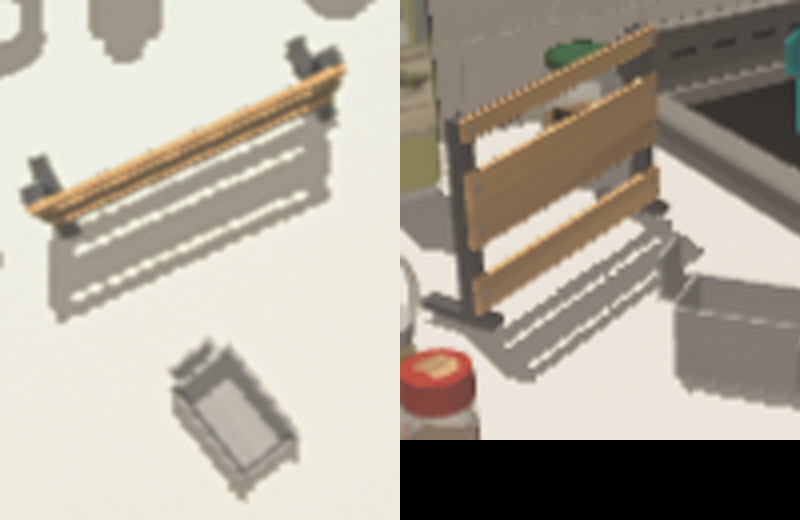

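The crop confirms the grey steel bin, with its hook at crop (192,362) facing the panel's left. A coarse position fit from both views comes next, then close wrist views.

```bash
cat > h.py <<'E'
import numpy as np, cv2
from scipy.optimize import least_squares
from scipy.spatial.transform import Rotation as R
TOP=dict(f=371.133,c=(259.322,189.528),E=np.array([[0.0057,-0.9999,0.0084,0.2305],[-0.9992,-0.0061,-0.0386,0.5913],[0.0387,-0.0082,-0.9992,1.1561],[0,0,0,1]]))
SC=dict(f=376.082,c=(246.699,189.205),E=np.array([[-0.5242,-0.8512,-0.0264,0.5148],[-0.3192,0.2251,-0.9206,0.2493],[0.7895,-0.4741,-0.3897,0.8145],[0,0,0,1]]))
def proj(C,p):
    q=C['E'][:3,:3]@p+C['E'][:3,3]; return np.array([C['f']*q[0]/q[2]+C['c'][0],C['f']*q[1]/q[2]+C['c'][1]])
def wcam(r,o):
    T=np.eye(4);T[:3,:3]=R.from_rotvec(o['tool_rot']).as_matrix();T[:3,3]=o['tool_pos']
    return dict(f=r['fx'],c=(r['cx'],r['cy']),E=np.linalg.inv(T@np.array(r['hand_eye'])))
def tri(obs): # [(C,(u,v))..]
    f=lambda p:np.concatenate([proj(C,p)-np.array(uv) for C,uv in obs])
    s=least_squares(f,[.6,.1,.05]);return s.x,np.abs(s.fun).max()
def fit(obs,x0,freez=True): # obs: (C,(u,v),pt_mm) -> x,y,yaw[,z]
    def w(s,p):
        c,n=np.cos(s[2]),np.sin(s[2]);p=np.array(p)/1000
        return np.array([s[0]+c*p[0]-n*p[1],s[1]+n*p[0]+c*p[1],p[2]+(0 if freez else s[3])])
    f=lambda s:np.concatenate([proj(C,w(s,p))-np.array(uv) for C,uv,p in obs])
    s=least_squares(f,x0,loss='soft_l1');return s.x,np.round(f(s.x).reshape(-1,2),1)
E
python3 - <<'E'
from h import *
t=lambda u,v:(u/4+195,v/4+125); s=lambda u,v:((u-400)/4+180,v/4+155)
P=[(TOP,t(28,208),(6,120,167)),(TOP,t(343,66),(6,-120,167)),(SC,s(460,123),(0,120,167)),(SC,s(656,28),(0,-120,167)),(SC,s(467,178),(0,120,125)),(SC,s(470,250),(0,120,65)),(SC,s(656,72),(0,-120,125)),(SC,s(656,128),(0,-120,65)),(SC,s(478,313),(0,120,12))]
print(fit(P,[.75,.1,0,0],False))
B=[(TOP,t(172,378),(58.5,20,89)),(TOP,t(210,342),(58.5,-20,89)),(TOP,t(240,495),(-45,28,0)),(TOP,t(298,460),(-45,-28,0)),(SC,s(680,240),(56,20,89)),(SC,s(677,303),(45,28,55)),(SC,s(680,385),(45,28,0))]
print(fit(B,[.5,.1,.5,0],False))
E
```

```text
(array([ 6.61498562e-01,  2.82345077e-01,  4.29935415e-01, -5.42776851e-04]), array([[-0.9,  0.1],
       [ 0.6, -0.4],
       [ 0.2, -0.5],
       [-0.4, -1. ],
       [-0.4, -0.5],
       [ 0.5,  0.4],
       [-0. ,  0.1],
       [ 0.5,  2.8],
       [-0.1,  0.7]]))
(array([ 0.45817788,  0.2489065 ,  0.56059947, -0.00223968]), array([[-0.2,  0.6],
       [ 2. ,  2.4],
       [-0.7, -0.6],
       [-0.1, -1.3],
       [-2.8,  2.6],
       [ 0.6, -0.1],
       [ 0.3, -3.4]]))
```

```bash
cat >> h.py <<'E'
def rows(p0,r0,way,grip):
    """way: list of (pos, Rotation, n rows); prints rows in play_rows' axes and units, rounded, error carried on"""
    p,q=np.array(p0,float),r0;out=[]
    for pt,rt,n in way:
        ps,qs=p.copy(),q; rel=(qs.inv()*rt).as_rotvec()
        for k in range(1,n+1):
            pk=ps+(np.array(pt)-ps)*k/n; qk=qs*R.from_rotvec(rel*k/n)
            d=np.round(q.inv().apply(pk-p)/.05,2); a=np.round(np.degrees((q.inv()*qk).as_rotvec())/8,2)
            p=p+q.apply(d*.05); q=q*R.from_rotvec(np.radians(a*8)); out.append([grip,d.tolist(),a.tolist()])
    for i in range(0,len(out),8): print(out[i:i+8])
    print('end',p.round(4).tolist(),q.as_rotvec().round(4).tolist(),'max',max(max(map(abs,r[1]+r[2])) for r in out))
def tool(yaw,alpha): # tool x along yaw; alpha = lean: approach dir (sin a, -cos a)
    c,s=np.cos(yaw),np.sin(yaw);z=np.array([np.sin(alpha)*c,np.sin(alpha)*s,-np.cos(alpha)])
    y=np.array([s,-c,0]);return R.from_matrix(np.c_[np.cross(y,z),y,z])
E
python3 - <<'E'
from h import *
from station import ctrl
o=ctrl.get_obs()
rows(o['tool_pos'],R.from_rotvec(o['tool_rot']),[((.48,.26,.25),tool(.56,0),18),((.60,.28,.30),tool(.56,0),3)],1)
E
```

```text
[[1, [0.61, -0.73, -0.02], [-0.0, -0.0, -0.05]], [1, [0.61, -0.73, -0.02], [-0.0, -0.0, -0.05]], [1, [0.61, -0.72, -0.02], [-0.0, -0.0, -0.05]], [1, [0.62, -0.72, -0.02], [-0.0, -0.0, -0.05]], [1, [0.63, -0.71, -0.02], [-0.0, -0.0, -0.05]], [1, [0.63, -0.71, -0.02], [-0.0, -0.0, -0.05]], [1, [0.63, -0.7, -0.02], [-0.0, -0.0, -0.05]], [1, [0.64, -0.7, -0.02], [-0.01, -0.0, -0.05]]]
[[1, [0.65, -0.7, -0.03], [0.0, -0.0, -0.04]], [1, [0.65, -0.69, -0.02], [0.0, -0.0, -0.05]], [1, [0.65, -0.69, -0.02], [0.0, -0.0, -0.05]], [1, [0.66, -0.68, -0.02], [0.0, -0.0, -0.05]], [1, [0.66, -0.68, -0.02], [0.0, -0.0, -0.05]], [1, [0.67, -0.68, -0.02], [0.0, -0.0, -0.05]], [1, [0.67, -0.66, -0.03], [0.0, -0.0, -0.05]], [1, [0.68, -0.67, -0.02], [-0.0, -0.0, -0.05]]]
[[1, [0.68, -0.66, -0.02], [-0.0, -0.0, -0.05]], [1, [0.69, -0.65, -0.02], [-0.0, -0.0, -0.05]], [1, [0.75, 0.31, -0.33], [-0.0, -0.0, 0.0]], [1, [0.75, 0.31, -0.34], [-0.0, -0.0, 0.0]], [1, [0.75, 0.31, -0.33], [-0.0, -0.0, 0.0]]]
end [0.6, 0.2802, 0.3] [-3.0189, -0.8682, -0.0004] max 0.75
```

Emit:
{"method": "play_rows", "body": {"series": [[1,[0.61,-0.73,-0.02],[0,0,-0.05]],[1,[0.61,-0.73,-0.02],[0,0,-0.05]],[1,[0.61,-0.72,-0.02],[0,0,-0.05]],[1,[0.62,-0.72,-0.02],[0,0,-0.05]],[1,[0.63,-0.71,-0.02],[0,0,-0.05]],[1,[0.63,-0.71,-0.02],[0,0,-0.05]],[1,[0.63,-0.7,-0.02],[0,0,-0.05]],[1,[0.64,-0.7,-0.02],[0,0,-0.05]]]}}

```text
t: 1.15
tool_pos: [0.3599, -0.1981, 0.2391]
tool_rot: [-3.047, -0.764, -0.0]
contact_force: [0.8, -0.0, -0.4]
opening: 0.0852
grip_force: 0.0
```

Emit:
{"method": "play_rows", "body": {"series": [[1,[0.65,-0.7,-0.03],[0,0,-0.05]],[1,[0.65,-0.69,-0.02],[0,0,-0.05]],[1,[0.65,-0.69,-0.02],[0,0,-0.05]],[1,[0.66,-0.68,-0.02],[0,0,-0.05]],[1,[0.66,-0.68,-0.02],[0,0,-0.05]],[1,[0.67,-0.68,-0.02],[0,0,-0.05]],[1,[0.67,-0.66,-0.03],[0,0,-0.05]],[1,[0.68,-0.67,-0.02],[0,0,-0.05]]]}}

```text
t: 2.15
tool_pos: [0.4555, 0.1695, 0.2481]
tool_rot: [3.024, 0.85, 0.0]
contact_force: [0.8, -0.3, -0.3]
opening: 0.0852
grip_force: 0.0
```

Emit:
{"method": "play_rows", "body": {"series": [[1,[0.68,-0.66,-0.02],[0,0,-0.05]],[1,[0.69,-0.65,-0.02],[0,0,-0.05]],[1,[0,0,0],[0,0,0]],[1,[0,0,0],[0,0,0]]]}}

```text
t: 2.65
tool_pos: [0.4793, 0.2593, 0.2498]
tool_rot: [3.018, 0.871, -0.002]
contact_force: [0.1, -0.0, 1.3]
opening: 0.0854
grip_force: 0.0
```

```bash
cat > snap.py <<'E'
import sys,pickle,cv2
from station import ctrl, imaging
n=sys.argv[1]; o=ctrl.get_obs(); r=imaging.get_image("wrist")
pickle.dump((r,o),open(f"pics/{n}.pkl","wb")); cv2.imwrite(f"pics/{n}.png",r["color"])
print(o['t'],o['q'],o['tool_pos'],o['tool_rot'],o['opening'],o['contact_force'])
E
python3 snap.py wa
```

```text
2.65 [ 3.59578732e-01 -1.48902312e-01  1.77686001e+00 -3.57336814e-04
  1.51477378e+00  1.36861529e+00] [0.47925951 0.25932733 0.24979444] [ 3.01804262e+00  8.70760076e-01 -1.73902687e-03] 0.08535076337644941 [ 0.07579087 -0.00802802  1.27965779]
```

Emit:
{"method": "play_rows", "body": {"series": [[1,[0.75,0.31,-0.33],[0,0,0]],[1,[0.75,0.31,-0.34],[0,0,0]],[1,[0.75,0.31,-0.33],[0,0,0]],[1,[0,0,0],[0,0,0]],[1,[0,0,0],[0,0,0]]]}}

```text
t: 3.32
tool_pos: [0.599, 0.2791, 0.2999]
tool_rot: [3.019, 0.869, -0.002]
contact_force: [-0.1, -0.1, -0.8]
opening: 0.0855
grip_force: 0.0
```

```bash
python3 snap.py wb; python3 - <<'E'
import cv2,numpy as np
a=[cv2.imread(f"pics/{n}.png") for n in("wa","wb")]
print(a[0].shape)
cv2.imwrite("pics/wab.png",cv2.resize(a[0],(768,576),interpolation=2)); cv2.imwrite("pics/wbb.png",cv2.resize(a[1],(768,576),interpolation=2))
E
```

```text
3.325 [3.23436087e-01 1.06113043e-01 1.44331904e+00 3.58534915e-05
 1.59335416e+00 1.33396887e+00] [0.59900031 0.27905753 0.29985272] [ 3.01911415e+00  8.68591372e-01 -1.87555863e-03] 0.08550246599789375 [-0.10404982 -0.14731551 -0.83037427]
(384, 512, 3)
```

View pics/wab.png

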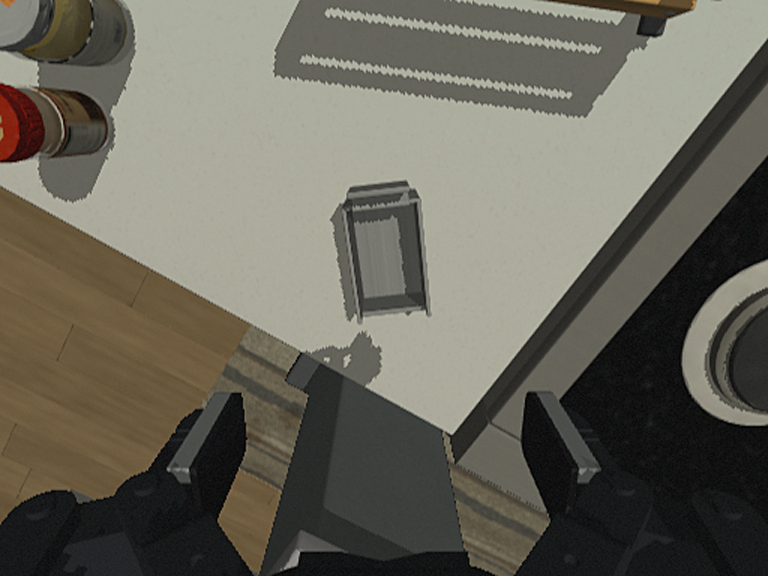

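View pics/wbb.png

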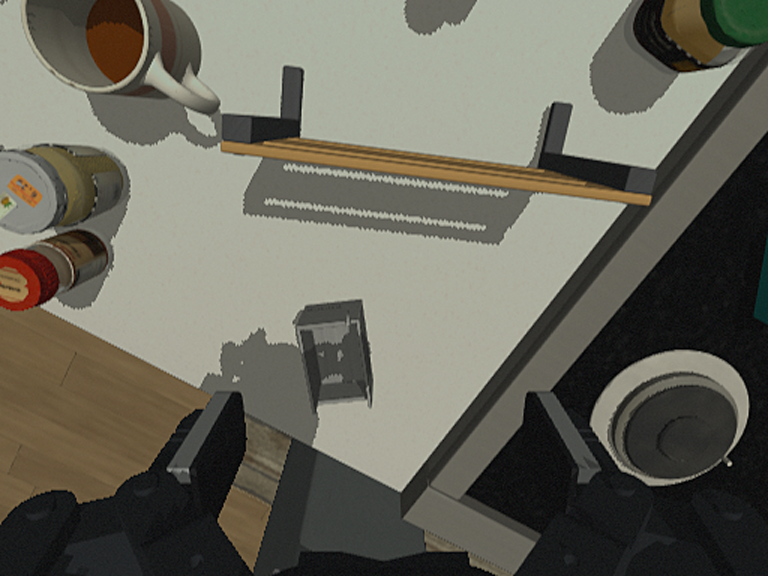

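Wrist view a shows the bin at (385,255), with its tongue at (378,184). View b shows the bin at (335,352) and the top slat from (222,147) to (651,199). I'll enlarge these for exact corners.

```bash
python3 - <<'E'
import cv2,numpy as np
a=cv2.imread("pics/wa.png");b=cv2.imread("pics/wb.png")
up=lambda i,k:cv2.resize(i,None,fx=k,fy=k,interpolation=cv2.INTER_CUBIC)
c=np.zeros((600,800,3),np.uint8)
c[:400,:400]=up(a[117:217,210:310],4); c[:400,400:]=up(b[190:290,175:275],4)
c[400:,:400]=up(b[85:135,130:230],4); c[400:,400:]=up(b[95:145,345:445],4)
cv2.imwrite("pics/crop1.png",c)
E
```

```text
(no output)
```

View pics/crop1.png

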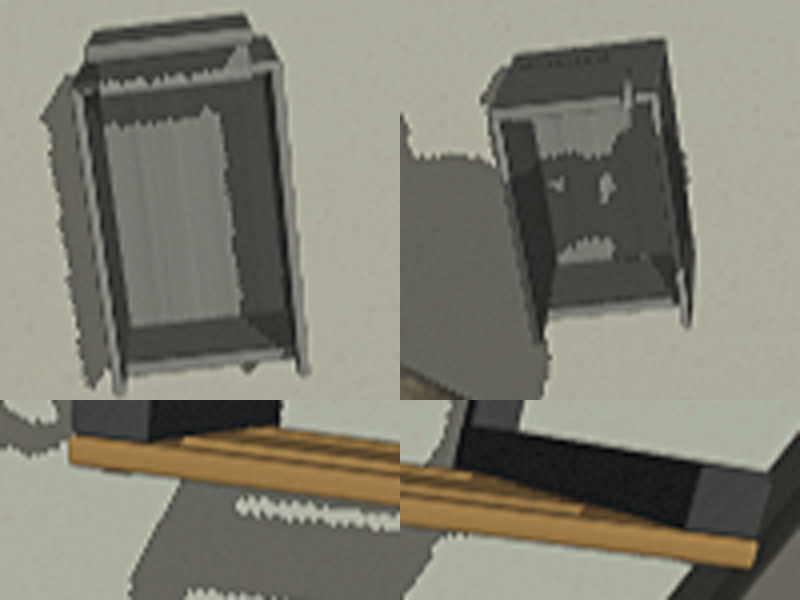

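```bash
cat > m.py <<'E'
from h import *
import pickle
A=wcam(*pickle.load(open("pics/wa.pkl","rb")));B=wcam(*pickle.load(open("pics/wb.pkl","rb")))
a=lambda u,v:(u/4+210,v/4+117); b=lambda u,v:((u-400)/4+175,v/4+190)
t=lambda u,v:(u/4+195,v/4+125); s=lambda u,v:((u-400)/4+180,v/4+155)
l=lambda u,v:(u/4+130,(v-400)/4+85); r=lambda u,v:((u-400)/4+345,(v-400)/4+95)
E
python3 - <<'E'
from m import *
# independent heights by triangulation
print('rim BL',tri([(A,a(72,92)),(B,b(488,107))]),'rim FR',tri([(A,a(306,375)),(B,b(688,325))]),'rim BR',tri([(A,a(281,62)),(B,b(660,93))]))
print('slat L',tri([(B,l(70,463)),(SC,s(460,123))]),'R',tri([(B,r(752,568)),(SC,s(656,28))]))
o=[(A,a(72,92),(45,28,55)),(A,a(281,62),(45,-28,55)),(A,a(90,48),(56.5,20,89)),(A,a(252,30),(56.5,-20,89)),(B,b(488,107),(45,28,55)),(B,b(660,93),(45,-28,55)),(B,b(515,55),(45,28,0)),(B,b(665,40),(45,-28,0)),(A,a(117,393),(-45,28,55)),(A,a(306,375),(-45,-28,55)),(B,b(688,325),(-45,-28,55)),(B,b(543,340),(-45,28,55))]
print(fit(o,[.458,.249,.56,0],False))
P=[(B,l(70,437),(6,120,167)),(B,l(70,463),(0,120,167)),(B,r(757,543),(6,-120,167)),(B,r(752,568),(0,-120,167)),(SC,s(460,123),(0,120,167)),(SC,s(656,28),(0,-120,167)),(SC,s(467,178),(0,120,125)),(SC,s(470,250),(0,120,65))]
print(fit(P,[.66,.28,.43,0],False))
E
```

```text
rim BL (array([0.48471866, 0.29943495, 0.03862275]), np.float64(0.8360647927468108)) rim FR (array([0.45203798, 0.2010815 , 0.04506649]), np.float64(0.3185569917953899)) rim BR (array([0.52245256, 0.25604612, 0.04643346]), np.float64(0.22490957855762872))
slat L (array([0.61142453, 0.39188984, 0.16505696]), np.float64(0.10755922241961002)) R (array([0.713944  , 0.17177676, 0.16160062]), np.float64(0.3285940583910474))
(array([ 0.4698565 ,  0.24994401,  0.67438351, -0.01070126]), array([[-0.2, -1.8],
       [-0. , -0.3],
       [-0.9,  1.9],
       [ 0.3,  1.7],
       [ 0.8,  0.2],
       [-0.2, -0.8],
       [ 0.3, -1.3],
       [ 0.3, -1.5],
       [-0.5,  0.5],
       [ 0.6, -0. ],
       [ 1.1,  0.2],
       [-2. ,  0.3]]))
(array([ 0.66198535,  0.28284239,  0.4371746 , -0.00140763]), array([[ 0.1, -0.6],
       [ 0. ,  0.5],
       [ 0.3, -0.4],
       [-0.5,  0.5],
       [ 0.2, -0.2],
       [-0.8, -0.8],
       [-0.3, -0.2],
       [ 0.6,  0.7]]))
```

```bash
python3 - <<'E'
from m import *
oa=[(A,a(72,92),(45,28,55)),(A,a(281,62),(45,-28,55)),(A,a(117,393),(-45,28,55)),(A,a(306,375),(-45,-28,55)),(A,a(90,48),(56.5,20,89)),(A,a(252,30),(56.5,-20,89))]
ob=[(B,b(488,107),(45,28,55)),(B,b(660,93),(45,-28,55)),(B,b(688,325),(-45,-28,55)),(B,b(543,340),(-45,28,55))]
ot=[(TOP,t(172,385),(45,28,55)),(TOP,t(228,345),(45,-28,55)),(TOP,t(240,495),(-45,28,55)),(TOP,t(298,458),(-45,-28,55)),(SC,s(677,303),(45,28,55)),(SC,s(680,385),(45,28,0))]
ot2=ot[4:]+[(TOP,t(240,495),(-45,28,55)),(TOP,t(298,458),(-45,-28,55))]
for n,o in dict(a=oa,a4=oa[:4],b=ob,top=ot[:4],scene_top=ot2,all=oa+ob+ot).items():
  for fz in(True,False):
    x,f=fit(o,[.458,.249,.6]+([] if fz else [0]),fz); print(n,x.round(4),np.abs(f).max(0),f.tolist() if n=='all' else '')
E
```

```text
a [0.4723 0.2513 0.6746] [1.7 2.9] 
a [ 0.4701  0.25    0.6722 -0.0116] [0.6 2.3] 
a4 [0.4715 0.2508 0.6819] [1.9 2.8] 
a4 [ 0.4684  0.2489  0.6776 -0.0155] [0.5 0.8] 
b [0.4752 0.2517 0.6834] [2.1 1.8] 
b [ 0.4676  0.2492  0.6747 -0.015 ] [1.9 0.5] 
top [0.4658 0.2506 0.5715] [1.5 1.7] 
top [0.4694 0.2503 0.5581 0.0497] [1.8 1.2] 
scene_top [0.4577 0.2521 0.6644] [0.3 2.6] 
scene_top [ 0.4608  0.249   0.5753 -0.0087] [0.5 1.7] 
all [0.4725 0.2513 0.6689] [3.2 5.5] [[-0.6, -3.2], [1.2, -1.6], [-1.1, 1.6], [1.5, 1.2], [-1.2, 0.1], [1.6, -0.1], [-0.4, 1.1], [-0.3, 0.3], [0.9, 2.7], [-3.2, 2.7], [-1.1, 0.6], [-0.4, -0.9], [0.3, -3.3], [0.5, -5.5], [-2.6, -1.7], [-2.8, -5.0]]
all [ 0.4696  0.2499  0.6698 -0.0118] [2.1 4.9] [[0.0, -1.9], [-0.0, -0.1], [-0.7, 0.3], [0.2, -0.0], [-0.7, 1.9], [0.4, 1.9], [1.0, -0.1], [-0.1, -0.8], [0.9, 0.0], [-2.1, 0.0], [-0.4, 1.4], [0.1, 0.0], [0.8, -2.7], [0.8, -4.9], [-1.5, 2.3], [-1.7, -1.1]]
```

```bash
python3 - <<'E'
from h import *
from station import ctrl
o=ctrl.get_obs(); y=.675
T=tool(y,np.radians(40)); z=T.as_matrix()[:,2]
g=np.array([.4715,.251,.033])
pre=g+z*(.019-.11); tcp=g+z*.019; print(pre,tcp)
rows(o['tool_pos'],R.from_rotvec(o['tool_rot']),[((.47,.25,.22),tool(y,np.radians(20)),4),(pre,T,4),(tcp,T,4)],1)
E
```

```text
[0.42583358 0.21444746 0.10271004] [0.48103475 0.25863185 0.01844516]
[[1, [-0.62, -0.22, 0.4], [0.03, 0.63, -0.2]], [1, [-0.65, -0.23, 0.34], [0.04, 0.62, -0.21]], [1, [-0.67, -0.25, 0.29], [0.03, 0.63, -0.2]], [1, [-0.68, -0.27, 0.23], [0.04, 0.63, -0.2]], [1, [-0.47, 0.0, 0.45], [-0.0, 0.62, -0.0]], [1, [-0.5, 0.0, 0.42], [-0.0, 0.63, -0.0]], [1, [-0.54, 0.0, 0.36], [-0.0, 0.62, -0.0]], [1, [-0.57, 0.0, 0.32], [-0.0, 0.63, -0.0]]]
[[1, [-0.0, 0.0, 0.55], [-0.0, -0.0, -0.0]], [1, [-0.0, 0.0, 0.55], [-0.0, -0.0, -0.0]], [1, [-0.0, 0.0, 0.55], [-0.0, -0.0, -0.0]], [1, [-0.01, 0.0, 0.55], [-0.0, -0.0, -0.0]]]
end [0.4808, 0.2585, 0.0184] [-2.6006, -0.9126, -0.9472] max 0.68
```

Emit:
{"method": "play_rows", "body": {"series": [[1,[-0.62,-0.22,0.4],[0.03,0.63,-0.2]],[1,[-0.65,-0.23,0.34],[0.04,0.62,-0.21]],[1,[-0.67,-0.25,0.29],[0.03,0.63,-0.2]],[1,[-0.68,-0.27,0.23],[0.04,0.63,-0.2]],[1,[-0.47,0,0.45],[0,0.62,0]],[1,[-0.5,0,0.42],[0,0.63,0]],[1,[-0.54,0,0.36],[0,0.62,0]],[1,[-0.57,0,0.32],[0,0.63,0]]]}}

```text
t: 4.38
tool_pos: [0.4256, 0.2151, 0.1016]
tool_rot: [-2.598, -0.914, -0.953]
contact_force: [0.2, -0.5, -0.8]
opening: 0.0854
grip_force: 0.0
```

Emit:
{"method": "play_rows", "body": {"series": [[1,[0,0,0],[0,0,0]],[1,[0,0,0],[0,0,0]]]}}

```text
t: 4.62
tool_pos: [0.4286, 0.2156, 0.1059]
tool_rot: [-2.599, -0.914, -0.954]
contact_force: [0.9, -0.7, 1.6]
opening: 0.0854
grip_force: 0.0
```

```bash
python3 snap.py wc; python3 - <<'E'
import cv2
cv2.imwrite("pics/wcc.png",cv2.resize(cv2.imread("pics/wc.png"),(768,576),interpolation=2))
E
```

```text
4.625 [ 0.09878645 -0.68048383  2.51296557  0.53133225  0.76454137  0.70777697] [0.42862619 0.21555318 0.1058936 ] [-2.59885415 -0.91375563 -0.95371344] 0.08543255033793568 [ 0.92628853 -0.66766762  1.60317922]
```

View pics/wcc.png

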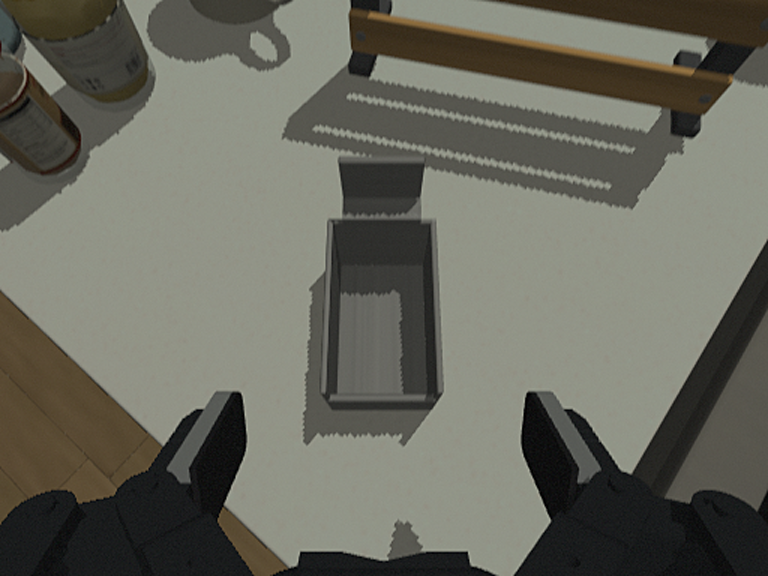

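The tool is leaned 40° and the bin sits centred between the fingers: rim corners (328,220), (437,220), (321,398), (442,398), tongue top (339,158)–(425,161).

```bash
python3 - <<'E'
from m import *
from station import ctrl
d=pickle.load(open("pics/wc.pkl","rb"));C=wcam(*d); k=lambda u,v:(u/1.5,v/1.5)
o=[(C,k(328,219),(45,28,55)),(C,k(437,219),(45,-28,55)),(C,k(321,396),(-45,28,55)),(C,k(443,396),(-45,-28,55)),(C,k(339,157),(58.5,20,89)),(C,k(425,160),(58.5,-20,89))]
for oo in(o,o[:4]):
  for fz in(True,False): print(fit(oo,[.47,.25,.67]+([]if fz else[0]),fz))
P=[(C,k(352,10),(0,120,41)),(C,k(349,57),(0,120,12))]
E
```

```text
(array([0.46788453, 0.24806745, 0.67584632]), array([[-1.1, -0.4],
       [ 0.8, -0.4],
       [-2.2,  2.7],
       [ 2.4,  2.7],
       [-1. , -2.4],
       [ 1.4, -4.4]]))
(array([ 0.47026054,  0.25007906,  0.67429083, -0.00719087]), array([[ 0.1,  0.7],
       [-0.4,  0.9],
       [-0.9, -0.4],
       [ 0.7, -0.2],
       [ 0. ,  0.3],
       [ 0.4, -1.5]]))
(array([0.46888527, 0.24880471, 0.67468897]), array([[-0.9, -1.9],
       [ 0.8, -1.8],
       [-2.1,  0.7],
       [ 2.3,  0.8]]))
(array([ 0.47014835,  0.24984009,  0.67450447, -0.00600184]), array([[ 0. ,  0.2],
       [-0.1,  0.3],
       [-0.9, -0.3],
       [ 1.1, -0.2]]))
```

```bash
python3 - <<'E'
from h import *
from station import ctrl
o=ctrl.get_obs(); T=tool(.6745,np.radians(40)); z=T.as_matrix()[:,2]
tcp=np.array([.470,.250,.033])+z*.019; print(tcp)
rows(o['tool_pos'],R.from_rotvec(o['tool_rot']),[(tcp,T,6)],1)
E
```

```text
[0.47953856 0.25762708 0.01844516]
[[1, [-0.03, -0.01, 0.37], [0.0, -0.01, 0.0]], [1, [-0.02, -0.0, 0.36], [0.0, -0.0, 0.01]], [1, [-0.03, -0.01, 0.37], [0.01, -0.01, 0.0]], [1, [-0.02, -0.0, 0.37], [-0.0, -0.01, 0.01]], [1, [-0.03, -0.01, 0.36], [0.0, -0.01, -0.0]], [1, [-0.02, -0.0, 0.37], [0.0, -0.0, 0.0]]]
end [0.4797, 0.2577, 0.0184] [-2.6013, -0.9126, -0.9477] max 0.37
```

Emit:
{"method": "play_rows", "body": {"series": [[1,[-0.02,0,0.37],[0,0,0]],[1,[-0.02,0,0.37],[0,0,0]],[1,[-0.03,-0.01,0.37],[0,0,0]],[1,[-0.02,0,0.37],[0,0,0]],[1,[-0.03,-0.01,0.36],[0,0,0]],[1,[-0.03,0,0.37],[0,0,0]],[1,[0,0,0],[0,0,0]]]}}

```text
t: 5.55
tool_pos: [0.48, 0.2584, 0.0155]
tool_rot: [-2.598, -0.916, -0.95]
contact_force: [-0.2, 0.3, 0.5]
opening: 0.0853
grip_force: 0.0
```

Emit:
{"method": "play_rows", "body": {"series": [[0.3,[0,0,0],[0,0,0]],[0.3,[0,0,0],[0,0,0]],[0.3,[0,0,0],[0,0,0]],[0.3,[0,0,0],[0,0,0]],[0.3,[0,0,0],[0,0,0]],[0.3,[0,0,0],[0,0,0]]], "force": 60}}

```text
t: 6.3
tool_pos: [0.4789, 0.2572, 0.0157]
tool_rot: [-2.598, -0.913, -0.953]
contact_force: [-3.8, -0.5, 7.8]
opening: 0.0553
grip_force: 63.9
```

```bash
python3 - <<'E'
from h import *
from station import ctrl
o=ctrl.get_obs(); T=R.from_rotvec(o['tool_rot']); p=o['tool_pos']
rows(p,T,[(p+[0,0,.11],T,5)],.3)
E
```

```text
[[0.3, [0.28, 0.0, -0.34], [0.0, 0.0, 0.0]], [0.3, [0.29, 0.0, -0.33], [0.0, 0.0, 0.0]], [0.3, [0.28, 0.0, -0.34], [0.0, 0.0, 0.0]], [0.3, [0.29, 0.0, -0.33], [0.0, 0.0, 0.0]], [0.3, [0.28, 0.0, -0.34], [0.0, 0.0, 0.0]]]
end [0.4787, 0.2572, 0.1257] [-2.5982, -0.9128, -0.9533] max 0.34
```

Emit:
{"method": "play_rows", "body": {"series": [[0.3,[0.28,0,-0.34],[0,0,0]],[0.3,[0.29,0,-0.34],[0,0,0]],[0.3,[0.28,0,-0.33],[0,0,0]],[0.3,[0.29,0,-0.33],[0,0,0]],[0.3,[0.28,0,-0.34],[0,0,0]],[0.3,[0,0,0],[0,0,0]],[0.3,[0,0,0],[0,0,0]]]}}

```text
t: 7.18
tool_pos: [0.4767, 0.2569, 0.1221]
tool_rot: [-2.601, -0.914, -0.945]
contact_force: [0.3, -0.3, -2.4]
opening: 0.0552
grip_force: 64.0
```

```bash
python3 snap.py wd; python3 - <<'E'
import cv2
cv2.imwrite("pics/wdd.png",cv2.resize(cv2.imread("pics/wd.png"),(768,576),interpolation=2))
E
```

```text
7.175 [ 0.20130451 -0.4606195   2.35308484  0.49341247  0.66947758  0.79668667] [0.47672583 0.25685944 0.12213069] [-2.60050613 -0.9139513  -0.94540448] 0.05522905542245627 [ 0.30345526 -0.33406383 -2.40941578]
```

View pics/wdd.png

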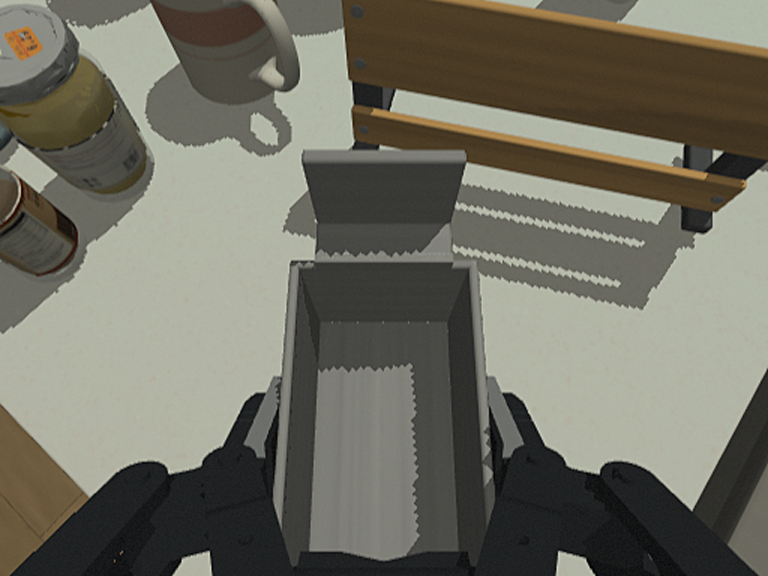

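The bin is held. Tongue top edge runs (304,151)–(466,151), tongue foot (316,222)–(452,222), rim back corners (291,263) and (480,263). Fitting the bin's pose in the tool frame.

```bash
python3 - <<'E'
from m import *
r,o=pickle.load(open("pics/wd.pkl","rb")); C=dict(f=r['fx'],c=(r['cx'],r['cy']),E=np.linalg.inv(np.array(r['hand_eye'])))
O=[((303,160),(54.5,20,89)),((467,160),(54.5,-20,89)),((304.5,151),(58.5,20,89)),((465.5,151),(58.5,-20,89)),((316,222),(54.5,20,59)),((452,222),(54.5,-20,59)),((290,263),(45,28,55)),((480,263),(45,-28,55))]
def w(s,p):
    p=np.array(p)/1000; a=s[2]; return np.array([s[0]+np.cos(a)*p[0]+np.sin(a)*p[2], s[3]-p[1], s[1]+np.sin(a)*p[0]-np.cos(a)*p[2]])
f=lambda s:np.concatenate([proj(C,w(s,p))-np.array(uv)/1.5 for uv,p in O])
s=least_squares(f,[0,0,.7,0]); print(s.x,np.degrees(s.x[2]),s.fun.reshape(-1,2).round(1).tolist())
# nominal: a=40deg, grasp point (0,33) at tool z -.019
a=np.radians(40); print('nom',-np.sin(a)*.033,-.019+np.cos(a)*.033)
for fa in (38,40,42):
    g=lambda v:f([v[0],v[1],np.radians(fa),v[2]]); u=least_squares(g,[0,0,0]); print(fa,u.x.round(4),u.cost, 'seat',w([u.x[0],u.x[1],np.radians(fa),0],(45,0,55)).round(4))
T=R.from_rotvec(o['tool_rot']).as_matrix(); print(T.round(3), 'lean',np.degrees(np.arccos(-T[2,2])), np.degrees(np.arctan2(T[1,2],T[0,2])))
E
```

```text
[-2.36217647e-02  9.38562433e-03  7.25971062e-01 -4.87337307e-05] 41.5950778795394 [[-0.6, 1.3], [0.4, 1.3], [-0.9, -1.6], [0.7, -1.6], [1.1, 2.3], [-0.2, 2.3], [0.5, -1.9], [-1.0, -1.9]]
nom -0.021211991119655795 0.0062794666229262774
38 [-0.0219  0.0133 -0.0001] 27.743383134034435 seat [ 0.0474  0.     -0.0023]
40 [-0.0229  0.0111 -0.0001] 18.068545675225238 seat [ 0.0469  0.     -0.0021]
42 [-0.0238  0.0089 -0.    ] 15.960027652807087 seat [ 0.0465  0.     -0.0018]
[[ 0.598  0.626  0.501]
 [ 0.479 -0.78   0.402]
 [ 0.642 -0.    -0.766]] lean 39.96563070581478 38.765931202121685
```

```bash
cat > p.py <<'E'
from h import *
from station import ctrl
PX,PY,YAW,Y0=.662,.2825,.434,-.01
A0=40.; SEAT=np.array([.050,0,-.008])
c,s=np.cos(YAW),np.sin(YAW); RP=np.array([[c,-s,0],[s,c,0],[0,0,1]]); OP=np.array([PX,PY,.125])
def pose(th,sx,sz):
    T=tool(YAW,np.radians(A0-th)); return OP+RP@np.array([sx/1000,Y0,sz/1000])-T.apply(SEAT),T
def where(o):
    T=R.from_rotvec(o['tool_rot']); p=np.array(o['tool_pos']); m=RP.T@T.as_matrix()
    sp=RP.T@(p+T.apply(SEAT)-OP)*1000; th=A0-np.degrees(np.arctan2(m[0,2],-m[2,2]))
    return dict(th=round(th,1),seat=sp.round(1).tolist(),yawerr=round(np.degrees(np.arctan2(-m[0,1],-m[1,1])),1),cf=(RP.T@np.array(o['contact_force'])).round(1).tolist(),t=o['t'],grip=o['grip_force'],op=round(o['opening'],4))
def go(keys,grip=.3):
    """keys: (th,sx,sz,rows); seat point and tilt interpolated"""
    o=ctrl.get_obs(); w=where(o); print(w); cur=np.array([w['th'],w['seat'][0],w['seat'][2]]);way=[];first=True
    p,T=np.array(o['tool_pos']),R.from_rotvec(o['tool_rot'])
    dp=p-pose(*cur)[0]; dT=pose(*cur)[1].inv()*T; N=keys[0][3]
    for *k,n in keys:
        for i in range(1,n+1):
            q,Q=pose(*(cur+(np.array(k)-cur)*i/n))
            if first: q=q+dp*(1-i/N); Q=Q*R.from_rotvec(dT.as_rotvec()*(1-i/N))
            way.append((q,Q,1))
        cur=np.array(k,float);first=False
    rows(p,T,way,grip)
E
python3 - <<'E'
from p import *
go([(0,-120,20,3),(65,-75,5,11),(65,-46,-5,2)])
E
```

```text
{'th': np.float64(0.9), 'seat': [-146.8, 62.6, 34.9], 'yawerr': np.float64(-13.9), 'cf': [-0.4, 0.0, -2.2], 't': 7.225, 'grip': 64.0224301815033, 'op': 0.0552}
[[0.3, [-0.01, 0.46, 0.12], [-0.37, 0.0, 0.44]], [0.3, [0.01, 0.45, 0.14], [-0.38, 0.01, 0.44]], [0.3, [0.04, 0.45, 0.16], [-0.37, -0.0, 0.44]], [0.3, [0.03, -0.0, -0.03], [0.0, -0.74, 0.0]], [0.3, [0.05, -0.0, -0.03], [0.0, -0.74, 0.0]], [0.3, [0.04, -0.0, -0.04], [0.0, -0.74, 0.0]], [0.3, [0.06, -0.0, -0.05], [0.0, -0.74, 0.0]], [0.3, [0.06, -0.0, -0.06], [0.0, -0.73, 0.0]]]
[[0.3, [0.06, -0.0, -0.06], [0.0, -0.74, 0.0]], [0.3, [0.07, -0.0, -0.07], [0.0, -0.74, 0.0]], [0.3, [0.07, -0.0, -0.08], [0.0, -0.74, 0.0]], [0.3, [0.08, -0.0, -0.08], [0.0, -0.74, 0.0]], [0.3, [0.07, -0.0, -0.1], [0.0, -0.74, 0.0]], [0.3, [0.07, -0.0, -0.1], [0.0, -0.74, 0.0]], [0.3, [0.31, -0.0, -0.04], [0.0, 0.0, 0.0]], [0.3, [0.3, -0.0, -0.03], [0.0, 0.0, 0.0]]]
end [0.5802, 0.2335, 0.134] [2.9085, 0.6415, -0.6455] max 0.74
```

Emit:
{"method": "play_rows", "body": {"series": [[0.3,[-0.01,0.46,0.12],[-0.37,0,0.44]],[0.3,[0.01,0.45,0.14],[-0.38,0,0.44]],[0.3,[0.04,0.45,0.16],[-0.37,0,0.44]],[0.3,[0.03,0,-0.03],[0,-0.74,0]],[0.3,[0.05,0,-0.03],[0,-0.74,0]],[0.3,[0.04,0,-0.04],[0,-0.74,0]],[0.3,[0.06,0,-0.05],[0,-0.74,0]],[0.3,[0.06,0,-0.06],[0,-0.74,0]]]}}

```text
t: 8.22
tool_pos: [0.5332, 0.2117, 0.1221]
tool_rot: [-3.02, -0.666, -0.269]
contact_force: [-0.3, -0.4, -2.0]
opening: 0.0553
grip_force: 64.1
```

Emit:
{"method": "play_rows", "body": {"series": [[0.3,[0.06,0,-0.06],[0,-0.74,0]],[0.3,[0.07,0,-0.07],[0,-0.74,0]],[0.3,[0.07,0,-0.08],[0,-0.74,0]],[0.3,[0.08,0,-0.08],[0,-0.74,0]],[0.3,[0.07,0,-0.1],[0,-0.74,0]],[0.3,[0.07,0,-0.1],[0,-0.74,0]],[0.3,[0,0,0],[0,0,0]],[0.3,[0,0,0],[0,0,0]]]}}

```text
t: 9.22
tool_pos: [0.5543, 0.2214, 0.1447]
tool_rot: [2.908, 0.641, -0.646]
contact_force: [0.2, -0.0, -2.0]
opening: 0.0557
grip_force: 64.2
```

```bash
python3 - <<'E'
from p import *
from station import imaging
go([(65,-46,-5,3)])
r=imaging.get_image("scene")["color"]; cv2.imwrite("pics/s1.png",cv2.resize(r[100:280,130:370],(800,600),interpolation=2))
E
```

```text
{'th': np.float64(65.0), 'seat': [-74.7, -10.2, 5.8], 'yawerr': np.float64(-0.0), 'cf': [0.2, -0.1, -2.0], 't': 9.225, 'grip': 64.15830731391907, 'op': 0.0557}
[[0.3, [0.2, -0.0, -0.02], [0.0, 0.0, -0.0]], [0.3, [0.21, -0.0, -0.01], [0.0, 0.0, -0.0]], [0.3, [0.2, -0.0, -0.02], [0.01, 0.01, -0.0]]]
end [0.5803, 0.2334, 0.1341] [2.9103, 0.6412, -0.6446] max 0.21
```

View pics/s1.png

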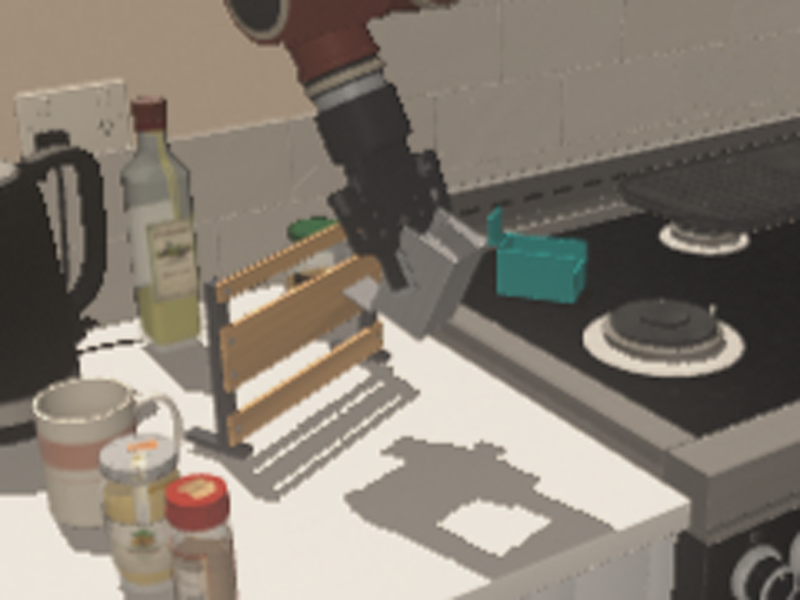

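The bin is tilted about 65° with the tongue pointing at the groove. The tongue's left tip corner is at crop (345,290). I'll check that against the model's prediction.

```bash
python3 - <<'E'
from p import *
o=ctrl.get_obs();T=R.from_rotvec(o['tool_rot']);a=np.radians(A0)
def W(b):
    d=(np.array(b)-[45,0,55])/1000; return o['tool_pos']+T.apply(SEAT+np.array([np.cos(a)*d[0]+np.sin(a)*d[2],-d[1],np.sin(a)*d[0]-np.cos(a)*d[2]]))
for n,b in dict(tipLf=(54.5,20,89),tipLb=(58.5,20,89),backbotL=(45,28,0),frontbotL=(-45,28,0),frtop=(-45,28,55),baktopL=(45,28,55)).items():
    print(n,((proj(SC,W(b))-[130,100])*3.333).round(0),W(b).round(4))
E
```

```text
tipLf [335. 282.] [0.6216 0.2746 0.1371]
tipLb [334. 286.] [0.6232 0.2753 0.1335]
backbotL [410. 335.] [0.5414 0.2462 0.1082]
frontbotL [447. 254.] [0.5069 0.2303 0.1897]
frtop [396. 218.] [0.5522 0.2513 0.213 ]
baktopL [362. 299.] [0.5867 0.2672 0.1314]
```

```bash
python3 - <<'E'
from p import *
from station import imaging
o=ctrl.get_obs();T=R.from_rotvec(o['tool_rot']);a=np.radians(A0)
im=imaging.get_image("scene")["color"]; s0=cv2.imread("pics/scene0.png")
d=np.abs(im.astype(int)-s0).max(2)
for v in range(182,206): print(v,''.join('#' if x>60 else '+' if x>25 else '.' for x in d[v,225:275]))
def W(b):
    d=(np.array(b)-[45,0,55])/1000; return o['tool_pos']+T.apply(SEAT+np.array([np.cos(a)*d[0]+np.sin(a)*d[2],-d[1],np.sin(a)*d[0]-np.cos(a)*d[2]]))
for n,b in dict(tipLf=(54.5,20,89),tipLb=(58.5,20,89),tipRb=(58.5,-20,89),backbotL=(45,28,0),backbotR=(45,-28,0),baktopL=(45,28,55)).items(): print(n,proj(SC,W(b)).round(1))
E
```

```text
182 ....................+#####+..+++###+####+++++++...
183 ..............+#+...+######+..+++#+++##+++++++....
184 ............+####+...+#####+++..+++++##+++++++....
185 ..........+#######++..#####+++++..+++#+++++++.....
186 ........++########++..+++#+++++++..++++++++++.....
187 ........+#########+++.......+++++++...++++++......
188 .........+########++...++...++++++++++..++++......
189 ..........+######++....++.....++++++++++..+.......
190 ...........++###++..............+++++++++.........
191 .............+##++...............+++++++++........
192 ..............+#++###..............+++++++........
193 ...............++.+###+............+++++++........
194 ...................+####............+++++.........
195 .....................####+............+++.........
196 ......................+####+......................
197 .......................+####+.....................
198 .........................+####+...................
199 ..........................+#####+.................
200 ...........................+#####.................
201 .............................+##+.................
202 ..............................+...................
203 ..................................................
204 ..................................................
205 ..................................................
tipLf [230.5 184.7]
tipLb [230.1 185.7]
tipRb [237.7 181.3]
backbotL [253.1 200.4]
backbotR [263.2 193.7]
baktopL [238.6 189.6]
```

```bash
python3 - <<'E'
from m import *
C=wcam(*pickle.load(open("pics/wc.pkl","rb")));D=wcam(*pickle.load(open("pics/wd.pkl","rb")));k=lambda u,v:(u/1.5,v/1.5)
S=dict(B=[(B,l(70,437),(6,120,167)),(B,l(70,463),(0,120,167)),(B,r(757,543),(6,-120,167)),(B,r(752,568),(0,-120,167))],
SC=[(SC,s(460,123),(0,120,167)),(SC,s(656,28),(0,-120,167)),(SC,s(467,178),(0,120,125)),(SC,s(470,250),(0,120,65)),(SC,s(656,72),(0,-120,125)),(SC,s(478,313),(0,120,12))],
TOP=[(TOP,t(28,208),(6,120,167)),(TOP,t(343,66),(6,-120,167))],
WC=[(C,k(349,11),(0,120,41)),(C,k(349,47),(0,120,12)),(C,k(731,80),(0,-120,41)),(C,k(712,112),(0,-120,12))],
WD=[(D,k(352,107),(0,120,41)),(D,k(354,141),(0,120,12)),(D,k(748,183),(0,-120,41)),(D,k(716,211),(0,-120,12)),(D,k(350,78),(0,120,65))])
for n,o in S.items():
    x,f=fit(o,[.66,.28,.43]); print(n,x.round(4),np.abs(f).max(0), 'z-free',fit(o,[.66,.28,.43,0],False)[0].round(4))
E
```

```text
B [0.662  0.2829 0.4376] [1.2 0.6] z-free [ 0.662   0.2829  0.4377 -0.0013]
SC [0.6598 0.2829 0.4254] [0.5 0.9] z-free [ 0.6756  0.2752  0.4152 -0.0083]
TOP [0.661  0.2819 0.4309] [0.7 0.3] z-free [ 0.6632  0.2826  0.432  -0.0183]
WC [0.666  0.2853 0.4368] [6.5 0.6] z-free [0.6649 0.2849 0.4374 0.0012]
WD [0.6647 0.2839 0.4401] [0.4 1.9] z-free [6.646e-01 2.839e-01 4.401e-01 1.000e-04]
```

```bash
python3 - <<'E'
from m import *
rD,oD=pickle.load(open("pics/wd.pkl","rb")); D=dict(f=rD['fx'],c=(rD['cx'],rD['cy']),E=np.linalg.inv(np.array(rD['hand_eye'])))
C=wcam(*pickle.load(open("pics/wc.pkl","rb"))); k=lambda u,v:(u/1.5,v/1.5)
def fs(obs,x0):
    def w(s,p):
        c,n=np.cos(s[2]),np.sin(s[2]);p=np.array(p)*s[3]/1000
        return np.array([s[0]+c*p[0]-n*p[1],s[1]+n*p[0]+c*p[1],p[2]])
    f=lambda s:np.concatenate([proj(C_,w(s,p))-np.array(uv) for C_,uv,p in obs]); s=least_squares(f,x0); return s.x.round(4),s.fun.reshape(-1,2).round(1).tolist()
print('C',fs([(C,k(328,219),(45,28,55)),(C,k(437,219),(45,-28,55)),(C,k(321,396),(-45,28,55)),(C,k(443,396),(-45,-28,55)),(C,k(339,157),(58.5,20,89)),(C,k(425,160),(58.5,-20,89))],[.47,.25,.67,1]))
print('A',fs([(A,a(72,92),(45,28,55)),(A,a(281,62),(45,-28,55)),(A,a(90,48),(56.5,20,89)),(A,a(252,30),(56.5,-20,89)),(A,a(117,393),(-45,28,55)),(A,a(306,375),(-45,-28,55))],[.47,.25,.67,1]))
O=[((303,160),(54.5,20,89)),((467,160),(54.5,-20,89)),((304.5,151),(58.5,20,89)),((465.5,151),(58.5,-20,89)),((316,222),(54.5,20,59)),((452,222),(54.5,-20,59)),((290,263),(45,28,55)),((480,263),(45,-28,55))]
def w(s,p):
    oz=(.0157+.642*s[0])/.766; p=np.array(p)*s[2]/1000; q=s[1]; return np.array([s[0]+np.cos(q)*p[0]+np.sin(q)*p[2],-p[1],oz+np.sin(q)*p[0]-np.cos(q)*p[2]])
f=lambda s:np.concatenate([proj(D,w(s,p))-np.array(uv)/1.5 for uv,p in O])
for q in(None,40.):
    s=least_squares(f,[-.02,.7,1]) if q is None else least_squares(lambda v:f([v[0],np.radians(q),v[1]]),[-.02,1])
    v=s.x if q is None else np.array([s.x[0],np.radians(q),s.x[1]]); print('D',v,s.cost,'seat',w(v,(45,0,55)).round(4),'tip',w(v,(56.5,0,89)).round(4),s.fun.reshape(-1,2).round(1).tolist())
E
```

```text
C (array([0.4686, 0.2487, 0.6742, 0.973 ]), [[0.1, 0.8], [-0.4, 1.0], [-0.8, -0.4], [0.6, -0.3], [0.1, 0.5], [0.4, -1.4]])
A (array([0.4724, 0.2515, 0.6742, 0.9719]), [[0.0, -2.2], [0.1, -0.6], [-0.7, 1.6], [0.4, 1.3], [-0.4, 0.1], [0.6, -0.5]])
D [-0.01975682  0.72606619  0.9643056 ] 15.923011812713932 seat [ 0.0479 -0.     -0.0069] tip [ 0.078  -0.     -0.0241] [[-0.4, 1.3], [0.6, 1.3], [-0.7, -1.6], [0.9, -1.6], [1.2, 2.3], [-0.1, 2.3], [0.7, -1.9], [-0.9, -1.9]]
D [-0.0185895   0.6981317   0.95978901] 18.18524709183741 seat [ 0.0484 -0.     -0.0078] tip [ 0.0779 -0.     -0.0257] [[-0.8, 2.0], [1.1, 2.0], [-1.2, -1.2], [1.4, -1.2], [1.0, 1.6], [0.1, 1.6], [0.5, -2.6], [-0.7, -2.6]]
```

```bash
sed -i 's/^PX,PY,YAW,Y0=.*/PX,PY,YAW,Y0=.663,.283,.436,-.01/; s/SEAT=np.array.*/SEAT=np.array([.048,0,-.0075])/' p.py; python3 - <<'E'
from p import *
go([(65,-46,5,3),(65,-24,11.5,3),(65,-2,18,3)])
E
```

```text
{'th': np.float64(65.0), 'seat': [-77.9, -10.1, 7.3], 'yawerr': np.float64(0.1), 'cf': [-0.7, 0.3, -1.5], 't': 9.325, 'grip': 64.15759563446045, 'op': 0.0552}
[[0.3, [0.2, -0.0, -0.08], [0.0, -0.0, -0.01]], [0.3, [0.2, -0.0, -0.07], [0.0, -0.0, -0.0]], [0.3, [0.2, -0.0, -0.08], [0.0, -0.0, -0.01]], [0.3, [0.11, -0.0, -0.1], [0.0, -0.0, 0.0]], [0.3, [0.12, -0.0, -0.1], [0.0, -0.0, 0.0]], [0.3, [0.11, -0.0, -0.1], [0.0, -0.0, 0.0]], [0.3, [0.12, -0.0, -0.1], [0.0, -0.0, 0.0]], [0.3, [0.11, -0.0, -0.1], [0.0, -0.0, 0.0]]]
[[0.3, [0.12, -0.0, -0.11], [0.0, -0.0, 0.0]]]
end [0.6234, 0.2535, 0.1566] [2.9083, 0.6452, -0.6446] max 0.2
```

Emit:
{"method": "play_rows", "body": {"series": [[0.3,[0.2,0,-0.08],[0,0,-0.01]],[0.3,[0.2,0,-0.07],[0,0,0]],[0.3,[0.2,0,-0.08],[0,0,-0.01]],[0.3,[0.11,0,-0.1],[0,0,0]],[0.3,[0.12,0,-0.1],[0,0,0]],[0.3,[0.11,0,-0.1],[0,0,0]],[0.3,[0,0,0],[0,0,0]],[0.3,[0,0,0],[0,0,0]]]}}

```text
t: 10.32
tool_pos: [0.6036, 0.2442, 0.1501]
tool_rot: [2.908, 0.645, -0.645]
contact_force: [0.8, -0.1, -0.9]
opening: 0.0555
grip_force: 64.2
```

```bash
python3 - <<'E'
from p import *
go([(65,-2,18,4)])
E
```

```text
{'th': np.float64(65.0), 'seat': [-23.6, -10.1, 11.6], 'yawerr': np.float64(-0.0), 'cf': [0.6, -0.4, -0.9], 't': 10.325, 'grip': 64.15443062782288, 'op': 0.0555}
[[0.3, [0.08, -0.0, -0.07], [0.0, 0.0, 0.0]], [0.3, [0.09, -0.0, -0.08], [0.0, 0.0, 0.0]], [0.3, [0.08, -0.0, -0.07], [0.0, 0.0, 0.0]], [0.3, [0.09, -0.0, -0.08], [0.0, 0.0, 0.0]]]
end [0.6233, 0.2534, 0.1565] [2.9078, 0.645, -0.6453] max 0.09
```

No contact so far, so I'll continue.

Emit:
{"method": "play_rows", "body": {"series": [[0.3,[0.08,0,-0.07],[0,0,0]],[0.3,[0.09,0,-0.08],[0,0,0]],[0.3,[0.08,0,-0.07],[0,0,0]],[0.3,[0.09,0,-0.08],[0,0,0]],[0.3,[0,0,0],[0,0,0]],[0.3,[0,0,0],[0,0,0]]]}}

```text
t: 11.08
tool_pos: [0.6234, 0.2534, 0.1565]
tool_rot: [2.908, 0.645, -0.645]
contact_force: [-0.4, 0.0, -1.6]
opening: 0.0557
grip_force: 64.2
```

```bash
python3 - <<'E'
from p import *
go([(55,0,15,3),(45,1,12,3),(35,1.5,9.5,2),(25,1,7.5,3),(15,0,6,3),(7,-.5,5,2)])
from station import imaging
for n in("scene","wrist"): cv2.imwrite(f"pics/in_{n}.png",imaging.get_image(n)["color"])
im=cv2.imread("pics/in_scene.png"); d=np.abs(im.astype(int)-cv2.imread("pics/scene0.png")).max(2)
for v in range(170,203): print(v,''.join('#' if x>60 else '+' if x>25 else '.' for x in d[v,195:265]))
o=ctrl.get_obs();T=R.from_rotvec(o['tool_rot']);a=np.radians(A0)
def W(b):
    d=(np.array(b)-[45,0,55])/1000; return o['tool_pos']+T.apply(SEAT+np.array([np.cos(a)*d[0]+np.sin(a)*d[2],-d[1],np.sin(a)*d[0]-np.cos(a)*d[2]]))
for n,b in dict(seatL=(45,20,57),backbotL=(45,28,0),baktopL=(45,28,55)).items(): print(n,proj(SC,W(b)).round(1))
lip=OP+RP@np.array([0,.01,0]); print('lip',proj(SC,lip))
E
```

```text
{'th': np.float64(65.0), 'seat': [-1.8, -10.1, 18.0], 'yawerr': np.float64(-0.0), 'cf': [-0.4, 0.2, -1.6], 't': 11.075, 'grip': 64.1548204421997, 'op': 0.0557}
[[0.3, [0.03, -0.0, 0.07], [0.0, 0.42, 0.0]], [0.3, [0.03, -0.0, 0.07], [0.0, 0.42, 0.0]], [0.3, [0.03, -0.0, 0.07], [0.0, 0.41, 0.0]], [0.3, [0.02, -0.0, 0.07], [0.0, 0.42, 0.0]], [0.3, [0.02, -0.0, 0.08], [0.0, 0.42, 0.0]], [0.3, [0.02, -0.0, 0.07], [0.0, 0.41, 0.0]], [0.3, [0.02, -0.0, 0.11], [0.0, 0.63, 0.0]], [0.3, [0.02, -0.0, 0.11], [0.0, 0.62, 0.0]]]
[[0.3, [0.01, -0.0, 0.06], [0.0, 0.42, 0.0]], [0.3, [0.01, -0.0, 0.07], [0.0, 0.42, 0.0]], [0.3, [-0.0, -0.0, 0.07], [-0.0, 0.41, 0.0]], [0.3, [0.0, -0.0, 0.06], [-0.0, 0.42, 0.0]], [0.3, [0.0, -0.0, 0.07], [-0.0, 0.42, 0.0]], [0.3, [0.0, -0.0, 0.06], [-0.0, 0.41, 0.0]], [0.3, [0.01, -0.0, 0.07], [-0.0, 0.5, 0.0]], [0.3, [-0.0, -0.0, 0.08], [-0.0, 0.5, 0.0]]]
end [0.6341, 0.2584, 0.0974] [-2.8312, -0.6282, -0.838] max 0.63
170 ...........................+####++++.+++.+++++++......................
171 ..........................++#####++++..+++++++++......................
17
[... 1719 characters left out ...]
...
195 .......+#+............................................................
196 ......................................................................
197 ......................................................................
198 ......................................................................
199 ......................................................................
200 ......................................................................
201 ......................................................................
202 ......................................................................
seatL [219.4 180.1]
backbotL [232.1 191.7]
baktopL [218.3 181.3]
lip [219.67957848 185.82483993]
```

```bash
python3 - <<'E'
import cv2,numpy as np
a=cv2.cvtColor(cv2.imread("pics/scene0.png"),6).astype(np.float32);b=cv2.cvtColor(cv2.imread("pics/in_scene.png"),6).astype(np.float32)
for n,(y0,y1,x0,x1) in dict(panelL=(175,232,190,215),kettle=(145,230,95,165),mug=(205,260,135,185),bottle=(130,205,165,190),jar=(230,290,160,205)).items(): print(n,cv2.phaseCorrelate(a[y0:y1,x0:x1],b[y0:y1,x0:x1]))
print(a[178,200:215].astype(int),b[178,200:215].astype(int))
c0=cv2.imread("pics/scene0.png")[150:250,170:290];c1=cv2.imread("pics/in_scene.png")[150:250,170:290]
E
```

```text
panelL ((0.49499462585285414, -0.12953892008062695), 1.0193765527407328)
kettle ((0.0062768781632485116, 0.003311099462521838), 0.9964803130538376)
mug ((-0.007792794515694368, -0.00013584388165455152), 1.000737367828687)
bottle ((0.49027754272567137, 0.4855780467046813), 0.9984909212112427)
jar ((0.48751101866611535, -0.0028694961206028324), 1.001213890976376)
[133 133 133 133 133 133 126 146 118 155 128 109 111 111 112] [133 132 132 132 132 132 120 123  92  99 108 107 110 111 111]
```

The panel hasn't moved; the difference lines are the arm's shadow on the slat edges. The tongue is through without contact, so I'll rotate down.

Emit:
{"method": "play_rows", "body": {"series": [[0.3,[0.03,0,0.07],[0,0.42,0]],[0.3,[0.03,0,0.07],[0,0.42,0]],[0.3,[0.03,0,0.07],[0,0.41,0]],[0.3,[0.02,0,0.07],[0,0.42,0]],[0.3,[0.02,0,0.08],[0,0.42,0]],[0.3,[0.02,0,0.07],[0,0.41,0]],[0.3,[0.02,0,0.11],[0,0.63,0]],[0.3,[0.02,0,0.11],[0,0.62,0]]]}}

```text
t: 12.18
tool_pos: [0.6254, 0.2544, 0.1228]
tool_rot: [-3.045, -0.676, -0.136]
contact_force: [0.5, 0.4, -2.8]
opening: 0.0555
grip_force: 64.1
```

```bash
python3 - <<'E'
from p import *
go([(25,1,7.5,3),(15,0,6,3),(7,-.5,5,2)])
E
```

```text
{'th': np.float64(34.9), 'seat': [1.0, -10.0, 9.6], 'yawerr': np.float64(-0.0), 'cf': [0.7, 0.1, -2.8], 't': 12.175, 'grip': 64.12399291992188, 'op': 0.0555}
[[0.3, [0.01, -0.0, 0.07], [0.0, 0.41, 0.0]], [0.3, [0.01, -0.0, 0.07], [0.0, 0.41, 0.0]], [0.3, [0.0, -0.0, 0.07], [0.0, 0.42, 0.0]], [0.3, [0.01, -0.0, 0.06], [-0.0, 0.41, 0.0]], [0.3, [-0.0, -0.0, 0.06], [-0.0, 0.42, 0.0]], [0.3, [-0.0, -0.0, 0.06], [-0.0, 0.42, 0.0]], [0.3, [0.0, -0.0, 0.08], [-0.0, 0.5, 0.0]], [0.3, [0.0, -0.0, 0.07], [-0.0, 0.5, 0.0]]]
end [0.6338, 0.2583, 0.0975] [-2.8306, -0.628, -0.8395] max 0.5
```

Emit:
{"method": "play_rows", "body": {"series": [[0.3,[0.01,0,0.07],[0,0.41,0]],[0.3,[0.01,0,0.07],[0,0.41,0]],[0.3,[0,0,0.07],[0,0.42,0]],[0.3,[0.01,0,0.06],[0,0.41,0]],[0.3,[0,0,0.06],[0,0.42,0]],[0.3,[0,0,0.06],[0,0.42,0]]]}}

```text
t: 12.92
tool_pos: [0.63, 0.2565, 0.106]
tool_rot: [-2.909, -0.647, -0.642]
contact_force: [-15.6, -6.4, 13.2]
opening: 0.0552
grip_force: 66.5
```

```bash
python3 - <<'E'
from p import *
go([(7,-.5,5,3),(0,-1,4,3)])
E
```

```text
{'th': np.float64(15.1), 'seat': [-0.8, -10.0, 8.0], 'yawerr': np.float64(-0.1), 'cf': [-16.8, 0.8, 13.2], 't': 12.925, 'grip': 66.4574646949768, 'op': 0.0552}
[[0.3, [0.0, -0.0, 0.06], [-0.0, 0.34, 0.0]], [0.3, [0.0, -0.0, 0.07], [-0.0, 0.34, 0.01]], [0.3, [0.0, -0.0, 0.06], [-0.0, 0.34, 0.0]], [0.3, [0.0, -0.0, 0.04], [-0.0, 0.29, 0.0]], [0.3, [0.0, -0.0, 0.05], [-0.0, 0.29, 0.0]], [0.3, [0.0, -0.0, 0.04], [-0.0, 0.29, -0.0]]]
end [0.6373, 0.2599, 0.0923] [-2.7538, -0.6102, -1.0019] max 0.34
```

Contact has begun at the bin's back: the bin sits about 3 mm closer to the panel than modelled. I'll correct the seat estimate and ease off.

```bash
sed -i 's/SEAT=np.array.*/SEAT=np.array([.051,0,-.0078])/' p.py; python3 - <<'E'
from p import *
go([(15,-2,7,2)])
E
```

```text
{'th': np.float64(15.1), 'seat': [1.8, -10.0, 9.5], 'yawerr': np.float64(-0.1), 'cf': [-16.8, 0.8, 13.2], 't': 12.925, 'grip': 66.4574646949768, 'op': 0.0552}
[[0.3, [-0.05, -0.0, 0.01], [-0.0, 0.01, 0.01]], [0.3, [-0.04, -0.0, 0.01], [-0.0, 0.01, 0.0]]]
end [0.6266, 0.2549, 0.1032] [-2.908, -0.6444, -0.6453] max 0.05
```

Emit:
{"method": "play_rows", "body": {"series": [[0.3,[-0.04,0,-0.02],[0,0,0]],[0.3,[-0.03,0,-0.01],[0,0,0]],[0.3,[0,0,0],[0,0,0]]]}}

```text
t: 13.3
tool_pos: [0.6282, 0.2555, 0.105]
tool_rot: [-2.909, -0.646, -0.644]
contact_force: [-1.2, -0.1, 2.7]
opening: 0.0554
grip_force: 64.5
```

```bash
python3 - <<'E'
from p import *
go([(7,-2,5,3),(0,-2,4,3)])
E
```

```text
{'th': np.float64(15.0), 'seat': [-0.2, -10.2, 8.6], 'yawerr': np.float64(-0.0), 'cf': [-1.1, 0.4, 2.7], 't': 13.3, 'grip': 64.47833061218262, 'op': 0.0554}
[[0.3, [-0.01, -0.0, 0.06], [0.0, 0.33, 0.0]], [0.3, [-0.02, -0.0, 0.07], [0.0, 0.34, 0.0]], [0.3, [-0.01, -0.0, 0.06], [0.0, 0.33, 0.01]], [0.3, [0.0, -0.0, 0.05], [0.0, 0.29, -0.0]], [0.3, [0.01, -0.0, 0.04], [0.0, 0.3, -0.0]], [0.3, [-0.0, -0.0, 0.05], [0.0, 0.29, -0.0]]]
end [0.6346, 0.2585, 0.0903] [-2.7538, -0.6092, -1.0027] max 0.34
```

Emit:
{"method": "play_rows", "body": {"series": [[0.3,[-0.01,0,0.05],[0,0.33,0]],[0.3,[-0.02,0,0.05],[0,0.34,0]],[0.3,[-0.01,0,0.05],[0,0.33,0]],[0.3,[0,0,0],[0,0,0]]]}}

```text
t: 13.8
tool_pos: [0.6305, 0.2564, 0.0982]
tool_rot: [-2.831, -0.628, -0.841]
contact_force: [3.9, 1.7, 2.4]
opening: 0.0552
grip_force: 64.6
```

```bash
python3 - <<'E'
from p import *
go([(0,-2,4,3)])
E
```

```text
{'th': np.float64(6.9), 'seat': [-2.3, -10.4, 7.6], 'yawerr': np.float64(-0.0), 'cf': [4.2, -0.1, 2.4], 't': 13.8, 'grip': 64.59646224975586, 'op': 0.0552}
[[0.3, [-0.0, -0.0, 0.06], [0.0, 0.29, 0.0]], [0.3, [-0.01, -0.01, 0.06], [0.0, 0.28, 0.0]], [0.3, [-0.01, 0.0, 0.06], [0.0, 0.29, 0.0]]]
end [0.6343, 0.2587, 0.0903] [-2.7545, -0.6107, -1.0024] max 0.29
```

```bash
python3 snap.py we; python3 - <<'E'
import cv2,numpy as np
from station import imaging
s=imaging.get_image("scene")["color"];cv2.imwrite("pics/se.png",s)
w=cv2.imread("pics/we.png")
c=np.zeros((600,800,3),np.uint8)
c[:,:480]=cv2.resize(w[50:300,170:370],(480,600),interpolation=2); c[:480,480:]=cv2.resize(s[145:235,195:255],(320,480),interpolation=2)
cv2.imwrite("pics/crope.png",c)
E
```

```text
13.8 [0.23114021 0.00591533 1.97718578 0.19732237 0.59935306 1.23438639] [0.63048918 0.25636503 0.0981794 ] [-2.8305462  -0.62752689 -0.84147545] 0.055244578669627856 [3.85512088 1.68014903 2.39264028]
```

View pics/crope.png

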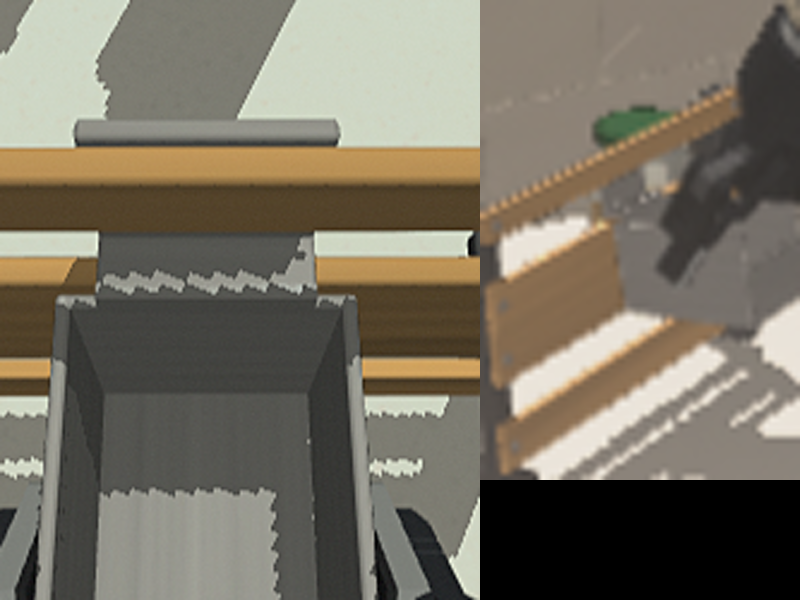

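View shows the tongue (crop 75–340, row 120–143) risen behind the top slat (rows 148–231), with the rim back at row 297 and the middle slat's top face at rows 258–282. Both the bin and the panel are in one picture, so I'll measure them relative to each other.

```bash
python3 - <<'E'
from p import *
import pickle
r,o=pickle.load(open("pics/we.pkl","rb")); C=wcam(r,o); row=lambda v:v/2.4+50
mid=lambda x,z,s: proj(C,s)[1]
OB=[((6,167),148),((0,167),184),((0,149),231),((6,125),258),((0,125),282)]
f=lambda v:[proj(C,OP+RP@np.array([(x+v[0])/1000,-.01,(z-125+v[1])/1000]))[1]-row(p) for (x,z),p in OB]
s=least_squares(f,[0,0]);print('panel offset from model mm',s.x.round(2),np.round(s.fun,1))
g=least_squares(lambda v:f([v[0],0]),[0]);print('  x only',g.x,np.round(g.fun,1))
# bin in panel model frame: seat x,z,th ; tongue top back row120, neck front-foot?, rim 297
def bp(v,b,y):
    t=np.radians(v[2]);d=np.array([b[0]-45,b[1]-55])*v[3]; return OP+RP@np.array([(v[0]+d[0]*np.cos(t)+d[1]*np.sin(t))/1000,-.01+y*v[3]/1000,(v[1]-d[0]*np.sin(t)+d[1]*np.cos(t))/1000])
col=lambda u:u/2.4+170
Q=[((58.5,89),20,(75,120)),((58.5,89),-20,(340,120)),((45,55),28,(55,297)),((45,55),-28,(357,297))]
for th in(5.,7.,9.):
  for sc in(1.,.97):
    h=lambda v:np.concatenate([proj(C,bp([v[0],v[1],th,sc],b,y))-[col(p[0]),row(p[1])] for b,y,p in Q])
    z=least_squares(h,[0,5]);print(th,sc,z.x.round(1),z.fun.reshape(-1,2).round(1).tolist())
print(where(o))
E
```

```text
panel offset from model mm [ 1.23 -4.12] [-0.5  0.5  1.5 -2.   0.2]
  x only [-0.63037399] [-1.6  0.1  1.9 -1.4  1.1]
5.0 1.0 [-3.2  1.7] [[-1.5, 0.7], [-0.2, 0.8], [-0.6, -0.9], [0.0, -0.9]]
5.0 0.97 [-4.5  5.8] [[-1.5, 0.7], [-0.2, 0.8], [-0.6, -0.9], [0.0, -0.9]]
7.0 1.0 [-3.4  1.1] [[-0.9, 0.1], [-0.8, 0.1], [-0.4, -0.1], [-0.2, -0.1]]
7.0 0.97 [-4.7  5.2] [[-0.9, 0.1], [-0.8, 0.1], [-0.4, -0.1], [-0.2, -0.1]]
9.0 1.0 [-3.5  0.5] [[-0.3, -0.6], [-1.5, -0.5], [-0.2, 0.6], [-0.4, 0.7]]
9.0 0.97 [-4.9  4.7] [[-0.3, -0.6], [-1.5, -0.5], [-0.2, 0.6], [-0.4, 0.7]]
{'th': np.float64(6.9), 'seat': [-2.3, -10.4, 7.6], 'yawerr': np.float64(-0.0), 'cf': [4.2, -0.1, 2.4], 't': 13.8, 'grip': 64.59646224975586, 'op': 0.0552}
```

```bash
python3 - <<'E'
from p import *
go([(7,1,7,2),(0,1,6,4)])
E
```

```text
{'th': np.float64(6.9), 'seat': [-2.2, -10.4, 7.5], 'yawerr': np.float64(-0.0), 'cf': [3.1, -0.3, 4.1], 't': 13.9, 'grip': 64.55028176307678, 'op': 0.0551}
[[0.3, [0.02, -0.0, 0.02], [0.0, -0.0, 0.0]], [0.3, [0.03, -0.01, 0.02], [0.0, -0.01, 0.01]], [0.3, [0.0, 0.0, 0.04], [0.0, 0.22, -0.0]], [0.3, [0.0, 0.0, 0.03], [0.0, 0.22, -0.0]], [0.3, [0.01, 0.0, 0.04], [0.0, 0.22, -0.0]], [0.3, [-0.0, 0.0, 0.03], [0.0, 0.22, -0.0]]]
end [0.6372, 0.26, 0.0925] [-2.7543, -0.609, -1.0028] max 0.22
```

Emit:
{"method": "play_rows", "body": {"series": [[0.3,[0.03,0,0.02],[0,0,0]],[0.3,[0.03,0,0.02],[0,0,0]],[0.3,[0,0,0],[0,0,0]]]}}

```text
t: 14.28
tool_pos: [0.6324, 0.2574, 0.0971]
tool_rot: [-2.833, -0.629, -0.835]
contact_force: [-5.8, -3.6, 9.4]
opening: 0.0551
grip_force: 65.8
```

```bash
python3 - <<'E'
from p import *
go([(0,1,6,4)])
E
```

```text
{'th': np.float64(7.2), 'seat': [0.1, -10.2, 6.3], 'yawerr': np.float64(-0.1), 'cf': [-6.8, -0.8, 9.4], 't': 14.275, 'grip': 65.77237844467163, 'op': 0.0551}
[[0.3, [0.01, -0.0, 0.04], [-0.0, 0.22, 0.0]], [0.3, [0.01, -0.0, 0.03], [-0.0, 0.23, 0.0]], [0.3, [0.0, -0.0, 0.04], [-0.0, 0.22, 0.01]], [0.3, [0.01, -0.01, 0.03], [-0.0, 0.22, -0.0]]]
end [0.637, 0.2601, 0.0923] [-2.7542, -0.6098, -1.0012] max 0.23
```

```bash
python3 - <<'E'
from p import *
go([(0,-.3,6.4,4)])
E
```

```text
{'th': np.float64(7.2), 'seat': [0.1, -10.2, 6.3], 'yawerr': np.float64(-0.1), 'cf': [-6.8, -0.8, 9.4], 't': 14.275, 'grip': 65.77237844467163, 'op': 0.0551}
[[0.3, [0.0, -0.0, 0.03], [-0.0, 0.22, 0.0]], [0.3, [0.01, -0.0, 0.03], [-0.0, 0.23, 0.0]], [0.3, [0.0, -0.0, 0.03], [-0.0, 0.22, 0.01]], [0.3, [0.01, -0.01, 0.03], [-0.0, 0.22, -0.0]]]
end [0.6361, 0.2597, 0.0928] [-2.7542, -0.6098, -1.0012] max 0.23
```

Emit:
{"method": "play_rows", "body": {"series": [[0.3,[0,0,0.03],[0,0.22,0]],[0.3,[0,0,0.03],[0,0.23,0]],[0.3,[0,0,0.03],[0,0.22,0]],[0.3,[0.01,0,0.03],[0,0.22,0]],[0.3,[0,0,0],[0,0,0]]]}}

```text
t: 14.9
tool_pos: [0.6349, 0.2586, 0.0922]
tool_rot: [-2.755, -0.613, -0.999]
contact_force: [-17.7, -10.1, 17.9]
opening: 0.0552
grip_force: 67.2
```

```bash
python3 - <<'E'
from p import *
go([(0,-.3,5.4,2)])
E
```

```text
{'th': np.float64(0.1), 'seat': [-1.6, -10.1, 5.9], 'yawerr': np.float64(-0.1), 'cf': [-20.3, -1.7, 17.9], 't': 14.9, 'grip': 67.20165252685547, 'op': 0.0552}
[[0.3, [0.01, -0.0, 0.01], [-0.0, 0.01, 0.01]], [0.3, [0.0, -0.0, 0.02], [-0.01, 0.01, 0.0]]]
end [0.6361, 0.2592, 0.0913] [-2.754, -0.61, -1.0034] max 0.02
```

Emit:
{"method": "play_rows", "body": {"series": [[0.3,[-0.03,0,-0.02],[0,0,0]],[0.3,[0,0,0],[0,0,0]]]}}

```text
t: 15.15
tool_pos: [0.6344, 0.2584, 0.092]
tool_rot: [-2.753, -0.611, -1.003]
contact_force: [-3.0, -3.6, 7.5]
opening: 0.0553
grip_force: 65.0
```

```bash
python3 -c "
from p import *
print(where(ctrl.get_obs()))"
```

```text
{'th': np.float64(-0.0), 'seat': [-2.3, -10.2, 5.8], 'yawerr': np.float64(-0.0), 'cf': [-4.2, -2.0, 7.5], 't': 15.15, 'grip': 65.00687599182129, 'op': 0.0553}
```

Emit:
{"method": "play_rows", "body": {"series": [[0.3,[-0.03,0,0.03],[0,0,0]],[0.3,[0,0,0],[0,0,0]]]}}

```text
t: 15.4
tool_pos: [0.6346, 0.2585, 0.0916]
tool_rot: [-2.752, -0.611, -1.004]
contact_force: [-14.3, -7.4, 19.1]
opening: 0.0553
grip_force: 67.4
```

```bash
python3 -c "
from p import *
print(where(ctrl.get_obs()))"
```

```text
{'th': np.float64(-0.1), 'seat': [-2.1, -10.1, 5.4], 'yawerr': np.float64(-0.1), 'cf': [-16.1, -0.7, 19.1], 't': 15.4, 'grip': 67.36040711402893, 'op': 0.0553}
```

Emit:
{"method": "play_rows", "body": {"series": [[0.3,[0.02,0,-0.02],[0,0,0]],[0.3,[0,0,0],[0,0,0]],[1,[0,0,0],[0,0,0]],[1,[0,0,0],[0,0,0]],[1,[0,0,0],[0,0,0]],[1,[0,0,0],[0,0,0]],[1,[0,0,0],[0,0,0]]], "force": 20}}

```text
t: 16.27
tool_pos: [0.634, 0.2584, 0.0907]
tool_rot: [-2.754, -0.611, -1.002]
contact_force: [0.4, 0.1, 0.3]
opening: 0.0849
grip_force: 0.0
```

```bash
python3 snap.py wf; python3 - <<'E'
from p import *
print(where(ctrl.get_obs()))
for n in("we","wf"):
    g=cv2.cvtColor(cv2.imread(f"pics/{n}.png"),6)
    for c in (230,255,290): # px cols
        p=cv2.GaussianBlur(g,(5,1),0)[85:200,c].astype(int); d=np.diff(p); print(n,c,[(85+i,int(d[i])) for i in range(len(d)) if abs(d[i])>14])
E
```

```text
16.275 [ 0.22204078 -0.00460699  2.04160962  0.32830402  0.43855146  1.10615161] [0.63402725 0.25843875 0.09065645] [-2.75352801 -0.61100188 -1.00227885] 0.08489590885708315 [0.42038666 0.08399514 0.33362812]
{'th': np.float64(-0.0), 'seat': [-2.5, -10.0, 4.5], 'yawerr': np.float64(-0.0), 'cf': [-0.1, 0.5, 0.4], 't': 16.325, 'grip': 0.0, 'op': 0.0853}
we 230 [(99, 15), (106, -17), (107, -27), (108, -24), (110, 56), (111, 36), (125, -18), (126, -25), (164, 42), (165, 29), (169, -33), (170, -31)]
we 255 [(99, 15), (106, -16), (107, -29), (108, -26), (110, 54), (111, 35), (123, -15), (125, -17), (126, -26), (165, 46), (166, 20), (169, -17), (170, -45), (171, -16)]
we 290 [(98, -31), (99, -44), (106, -19), (107, -24), (108, -28), (110, 56), (111, 35), (123, -15), (125, -23), (126, -25), (159, 18), (169, -21), (170, -53), (171, -17)]
wf 230 [(94, 17), (95, 18), (106, -17), (108, -21), (109, -23)]
wf 255 [(94, 16), (95, 19), (106, -15), (108, -18), (109, -22), (174, -15)]
wf 290 [(94, -37), (95, -23), (107, -15), (108, -21), (109, -22)]
```

```bash
python3 - <<'E'
from p import *
import pickle
r,o=pickle.load(open("pics/wf.pkl","rb")); C=wcam(r,o)
for off in((1.2,-4.1),(-.6,0)):
  for n,(x,z) in dict(slatTopBack=(6,167),slatTopFront=(0,167),slatBotFront=(0,149),midBack=(6,125),midFront=(0,125),tongueTopBack=(13.5,159),tongueTopFront=(9.5,159),rimBack=(0,125),rimIn=(-2,125),binBotBack=(0,70),binBotFront=(-90,70),rimFront=(-90,125)).items():
    print(off,n,proj(C,OP+RP@np.array([(x+off[0])/1000,-.01,(z-125+off[1])/1000])).round(1)[1],end='; ')
  print()
g=cv2.imread("pics/wf.png").astype(int)
for c in(190,255,275): print(c,' '.join(f"{85+i}:{v[0]}/{v[1]}/{v[2]}" for i,v in enumerate(g[85:190:2,c]) ).replace('85:','85:'))
E
```

```text
(1.2, -4.1) slatTopBack 97.5; (1.2, -4.1) slatTopFront 112.3; (1.2, -4.1) slatBotFront 140.2; (1.2, -4.1) midBack 155.7; (1.2, -4.1) midFront 167.4; (1.2, -4.1) tongueTopBack 94.6; (1.2, -4.1) tongueTopFront 103.5; (1.2, -4.1) rimBack 167.4; (1.2, -4.1) rimIn 171.4; (1.2, -4.1) binBotBack 206.8; (1.2, -4.1) binBotFront 372.6; (1.2, -4.1) rimFront 395.6; 
(-0.6, 0) slatTopBack 94.0; (-0.6, 0) slatTopFront 109.4; (-0.6, 0) slatBotFront 138.7; (-0.6, 0) midBack 154.9; (-0.6, 0) midFront 167.0; (-0.6, 0) tongueTopBack 91.3; (-0.6, 0) tongueTopFront 100.6; (-0.6, 0) rimBack 167.0; (-0.6, 0) rimIn 171.2; (-0.6, 0) binBotBack 207.5; (-0.6, 0) binBotFront 377.9; (-0.6, 0) rimFront 404.2; 
190 85:213/226/220 86:213/225/221 87:213/225/221 88:211/225/219 89:218/228/221 90:145/183/202 91:95/162/209 92:95/160/205 93:96/159/204 94:92/157/202 95:95/160/203 96:80/134/173 97:64/106/133 98:44/72/89 99:47/76/93 100:47/77/97 101:50/77/97 102:50/77/98 103:49/76/98 104:47/76/97 105:49/78/97 106:49/78/98 107:49/79/98 108:49/77/97 109:46/75/93 110:34/64/85 111:188/209/203 112:214/226/222 113:211/225/220 114
[... 1061 characters left out ...]
2/132/133 86:119/130/132 87:120/132/132 88:121/132/131 89:122/132/130 90:101/144/175 91:97/164/208 92:96/161/206 93:96/159/204 94:95/159/202 95:92/157/198 96:83/135/172 97:64/104/132 98:46/71/89 99:48/75/92 100:50/79/99 101:48/77/97 102:48/79/97 103:49/77/97 104:46/76/95 105:48/77/98 106:49/80/97 107:43/74/93 108:49/77/95 109:45/75/95 110:46/78/96 111:62/70/72 112:67/69/68 113:71/74/73 114:65/68/69 115:68/72/70 116:76/80/80 117:89/93/94 118:89/94/93 119:90/95/94 120:88/94/94 121:88/95/94 122:86/92/92 123:89/93/92 124:86/91/92 125:86/91/91 126:89/95/93 127:90/93/95 128:90/95/94 129:91/95/95 130:64/68/66 131:64/70/67 132:68/69/71 133:68/72/73 134:69/74/73 135:69/70/70 136:71/74/74 137:70/72/74
```

Emit:
{"method": "play_rows", "body": {"series": [[1,[0,0,-0.2],[0,0,0]],[1,[0,0,-0.4],[0,0,0]],[1,[0,0,-0.5],[0,0,0]],[1,[0,0,-0.6],[0,0,0]],[1,[0,0,-0.6],[0,0,0]],[1,[0,0,0],[0,0,0]],[1,[0,0,0],[0,0,0]]]}}

```text
t: 17.2
tool_pos: [0.567, 0.2272, 0.1786]
tool_rot: [-2.753, -0.611, -1.003]
contact_force: [-0.3, 0.4, -0.8]
opening: 0.0855
grip_force: 0.0
```

```bash
python3 snap.py wg; python3 - <<'E'
from p import *
import pickle
from station import imaging
r,o=pickle.load(open("pics/wg.pkl","rb")); C=wcam(r,o); print(where(o))
g=cv2.cvtColor(cv2.imread("pics/wg.png"),6)
P=lambda x,y,z:proj(C,OP+RP@np.array([x/1000,y/1000,(z-125)/1000])).round(1)
for n,p in dict(slatTB=(6,-10,167),slatTF=(0,-10,167),slatBF=(0,-10,149),rimBL=(0,18,125),rimBR=(0,-38,125),rimFL=(-90,18,125),rimFR=(-90,-38,125),fwall=(-90,-10,106),floorB=(0,-10,70)).items(): print(n,P(*p))
rows_=[int(P(-45,0,125)[1])]
for c in(255,):
    p=cv2.GaussianBlur(g,(3,1),0)[60:330,c].astype(int);d=np.diff(p);print('col',c,[(60+i,int(d[i])) for i in range(len(d)) if abs(d[i])>14])
for v in(200,240,280): 
    p=g[v,150:360].astype(int);d=np.diff(p);print('row',v,[(150+i,int(d[i])) for i in range(len(d)) if abs(d[i])>25])
s=imaging.get_image("scene")["color"];cv2.imwrite("pics/sg.png",s)
d=np.abs(s.astype(int)-cv2.imread("pics/scene0.png")).max(2)
for v in range(172,212): print(v,''.join('#' if x>60 else '+' if x>20 else '.' for x in d[v,200:270]))
for n,p in dict(rimBL=(0,18,125),botBL=(0,18,70),botFL=(-90,18,70),botFR=(-90,-38,70),rimFL=(-90,18,125),rimFR=(-90,-38,125)).items(): print(n,proj(SC,OP+RP@np.array([p[0]/1000,p[1]/1000,(p[2]-125)/1000])).round(1))
E
```

```text
17.2 [ 0.18512956 -0.33528413  2.16377445  0.26825014  0.64769397  1.16070354] [0.56704129 0.22715509 0.17864198] [-2.75343828 -0.61081595 -1.00280192] 0.08552803919684566 [-0.29233578  0.41489148 -0.76961446]
{'th': np.float64(-0.0), 'seat': [-76.5, -10.1, 92.4], 'yawerr': np.float64(-0.0), 'cf': [-0.1, 0.5, -0.8], 't': 17.2, 'grip': 0.0, 'op': 0.0855}
slatTB [256.1  87.7]
slatTF [256.1  95.2]
slatBF [256.1 111.7]
rimBL [219.9 130.2]
rimBR [292.2 130.2]
rimFL [214.6 244.9]
rimFR [297.4 245. ]
fwall [256.  250.6]
floorB [256.  162.4]
col 255 [(88, 16), (89, 17), (94, -17), (95, -31), (96, -26), (199, 36), (200, 32), (253, -22), (254, -33), (255, -22), (259, 21), (260, 28), (318, 45), (319, 33), (321, -16), (322, 16)]
row 200 [(216, -30), (217, 51), (220, -85), (229, 82), (230, -27), (232, -33), (234, 83), (236, -29), (239, 43), (244, -43), (246, 84), (247, -28), (250, -26), (251, 86), (253, -28), (255, -37), (256, 71), (261, -42), (263, 84), (267, -43), (268, 87), (290, 74), (291, 27), (294, -31), (348, 31), (350, 40)]
row 240 [(150, 33), (155, 26), (158, -31), (159, 35), (162, -45),
[... 2811 characters left out ...]
......+.+#####.+##++++++++++++########+................
205 ..........................+##+#++++++++++++++.######+.................
206 .............................++++++++++++++++++###++..................
207 ...................................+++++++++++.##+....................
208 ...........................................+..+++.....................
209 ............................................+++.......................
210 ......................................................................
211 ......................................................................
rimBL [218.1 186.7]
botBL [219.1 203.1]
botFL [243.2 209.6]
botFR [253.4 202.7]
rimFL [242.7 192.6]
rimFR [253.  186.2]
```

The robot is clear, and the bin hangs level where predicted: the scene outline matches the hung pose to about 1–2 px. Handing in.

```bash
python3 -c "
from station import ctrl
print(ctrl.finish_job())"
```

```text
the job is handed in; nothing more can be done
None
```

The grey bin is on the panel with its tongue up behind the top slat; it measured level and seated to about 1–2 px, the gripper was clear and no bystander was touched, and I handed the job in at about 17 s of the 45 s (no verdict was shown).

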